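# Change the sample cell and set the used cells to drain

## Robot

A 7-joint arm with a two-finger parallel gripper is mounted at the origin on a cart in front of the work surface, level with it; the furniture and walls round the work are solid. World frame = base frame: x ahead of the robot, y to its left, z up, the work surface at z = 0. Lengths are in m, angles in degrees, forces in N, time in s.
With the tool pointing down it reaches from about 0.4 to 0.9 m from the base axis. Payload 5.5 kg.
Tool frame: the origin (TCP) lies on the centre line of the jaws, within the pads' length; the fingertips stand 11 mm ahead of it and the grasp point (between the pads) lies 8 mm behind it (arm.tips_ahead is the z of the fingertips in the tool frame, in m); z points along the fingers, y is the direction in which the jaws open and shut (so a half turn about z gives the same grasp; the last joint's range is limited). The gripper opens to 85 mm and grips with 20 to 120 N. Pads are 22 mm wide; open, the fingers measure 114 mm over their backs; the gripper's body (76 mm by 85 mm) begins 54 mm behind the grasp point. The pads swing forward as they close: fully open they stand 13 mm farther back than shut.
Start: joints at [-51.44, 28.699, -24.465, 88.831, 12.651, 65.22, -12.049], TCP at [0.259, 0.596, 0.207] pointing down, gripper open.
Joint ranges: [-164.97, 164.97], [-17.58, 116.51], [-87.97, 89.64], [11.32, 138.91], [-80.73, 260.73], [10.89, 115.49], [-147.41, 147.41]. Speed limits (degrees/s): [147.25, 147.25, 180, 180, 180, 180, 180].

## Interface

Orientations are given as [roll, pitch, yaw] about the fixed x, y, z axes, in that order (R = Rz(yaw) Ry(pitch) Rx(roll)).
In Python, from plant import arm, optics gives the robot as it stands. The module is installed in compiled form; this text tells all that it offers.
- The arm moves only by the tool step_arm, never from a script. Its argument "steps" is a list of rows, each a list of 7 numbers: the finger opening in mm, from 0 to 85.4, then the shift along the tool's x, y, z in mm, then the turn, a rotation vector about the tool's x, y, z in rad. In form: [[jaw, x, y, z, wx, wy, wz], ...]. A call has 1 to 20 rows; each row is the pose to reach, as a shift and turn from the pose commanded when the call began, along the tool's axes at that moment; what a row does not reach only later rows make up. A row lasts 1/12 s, in which the tool goes at most 41.7 mm and 7.16 degrees, less where a joint would pass 70% of its speed; a pose out of reach is approached as far as the arm can. A call with a gripper value outside its range is refused whole. The fingers move at their own pace and stop on an object; "grip_force" is the grip in N (left out, the last holds). Time passes only in rows, so rows that repeat a pose let the fingers close. It gives the time, the measured TCP pose, the force and the opening at its end, in the units of the state.
- arm.state(): the state, without advancing time (a new reading comes with each control period).
- optics.camera(name): name is "scene" or "side" or "wrist"; returns the picture (384x512x3 uint8, red, green, blue); there is no depth.
- optics.camera_model(name): a dict with "intrinsics" (3x3 intrinsics, pixels), "position" and "orientation" of the camera in the world. Camera axes: x right, y up, looking along -z (the intrinsics and any distortion apply to the point x, -y, -z); pixel columns grow to the right and rows downward; lengths in m; the calibration is good to about 2 mm. A picture is of the moment at which its call begins: read the wrist's pose just before it. camera_model takes no time and is no camera call; for the wrist camera it gives the pose at the moment of the call.
- arm.hand_in(): hands the job in, once; it reports no verdict.
The state is a dict: "t": time; "qpos": joint angles; "joint_velocities": joint speeds; "joint_efforts": joint torques, N m; "tool_pos": TCP position; "ee_rot": TCP orientation; "ft_force": force on the tool from outside, world axes, zero at the start; "torque": the same for the moment, N m; "finger_gap": finger opening in m.
Only numpy, scipy, OpenCV 4.12 (cv2) and the standard library are available. Lean on these libraries where they do the work, as an engineer would, in place of code of your own. Each camera call takes 0.05 s, during which the arm holds its last target. There are 200 camera calls.

## Task

Pull the spent cell out of the dock, push the fresh cell with the blue grip into the dock until it clicks fully home, and then press the green start button all the way down. Lay the spent cell and all the rinsed cells with orange grips that are there side by side on the sloped drain plate, each flat on the plate, grip side up, lengthwise up the slope with its short end resting on the ledge. Do not turn any cell over and leave the bottles and the jar where they stand.

Things in the scene. Friction and masses are not known exactly. Their poses are not given: they have to be found in the camera images.
- spent_cell: flat white sample cell 84 (x) x 56 (y) x 22 mm high (z), side grooves, two round windows on top; mid-top an orange grip fin 24 (x) x 12 (y) mm, 30 mm high. Origin: centre of underside, z up through the fin; 0.12 kg; same when turned half round about z. Pick it up by the fin, closing along y. The spent one: it starts clicked into the dock; pull it straight up, about 3 to 10 N, to free it.
- fresh_cell: flat white sample cell 84 (x) x 56 (y) x 22 mm high (z), side grooves, two round windows on top; mid-top a blue grip fin 24 (x) x 12 (y) mm, 30 mm high. Origin: centre of underside, z up through the fin; 0.12 kg; same when turned half round about z. Pick it up by the fin, closing along y. The fresh one, the only one with a blue fin; it starts on the worktop.
- cell_a: flat white sample cell 84 (x) x 56 (y) x 22 mm high (z), side grooves, two round windows on top; mid-top an orange grip fin 24 (x) x 12 (y) mm, 30 mm high. Origin: centre of underside, z up through the fin; 0.12 kg; same when turned half round about z. Pick it up by the fin, closing along y. A rinsed one on the worktop (may be absent).
- cell_b: flat white sample cell 84 (x) x 56 (y) x 22 mm high (z), side grooves, two round windows on top; mid-top an orange grip fin 24 (x) x 12 (y) mm, 30 mm high. Origin: centre of underside, z up through the fin; 0.12 kg; same when turned half round about z. Pick it up by the fin, closing along y. A rinsed one on the worktop (may be absent).
- cell_c: flat white sample cell 84 (x) x 56 (y) x 22 mm high (z), side grooves, two round windows on top; mid-top an orange grip fin 24 (x) x 12 (y) mm, 30 mm high. Origin: centre of underside, z up through the fin; 0.12 kg; same when turned half round about z. Pick it up by the fin, closing along y. A rinsed one on the worktop (may be absent).
- cell_d: flat white sample cell 84 (x) x 56 (y) x 22 mm high (z), side grooves, two round windows on top; mid-top an orange grip fin 24 (x) x 12 (y) mm, 30 mm high. Origin: centre of underside, z up through the fin; 0.12 kg; same when turned half round about z. Pick it up by the fin, closing along y. A rinsed one on the worktop (may be absent).
- drain_plate: fixed slick metal plate, 350 (y) x 135 mm (x), sloped 22 degrees; 12 mm high ledge along its low edge nearest the robot, 10 mm cheeks, 6 mm wide, at its ends. Origin: on the surface at the ledge's inner face, mid-width; x up the slope, z square out of the plate. A cell against the ledge has its origin at x 42 mm, z 0; let go higher it slides down to it. Five fit 68 mm apart.
- dock: fixed grey cell dock, block 125 (x) x 98 (y) x 28 mm high; white console 40 mm high behind it (from x = +62 mm). Origin: on the worktop under the pocket's centre, z up. The pocket is 87 (x) x 59 (y) mm, 18 mm deep, with a 3 mm bevel round its mouth.
- dock_floor (a point): centre of the pocket's floor, 10 mm above the worktop, axes as the dock's. A cell lowered level into the pocket stops on a sprung ball in the +y wall; pressing down with about 3 to 12 N drives it past the ball till it clicks and lies on this floor, its top 4 mm above the rim.
- dock_ball (a joint): travel of the sprung ball: 0 as far out into the pocket as it goes, up to 0.006 m pressed back into the wall; it springs back when a cell is home or gone.
- start_button (a joint): green round start button, 32 mm across, right of the pocket (dock's -y): 0 up, 0.006 m fully down (about 4 N), springs back.
- start_button_top (a point): centre of the top of the start button.
- wash_bottle: bystander: white wash bottle with a blue cap and a bent spout, 61x97x177 mm; origin at the centre of its foot
- jar_a: bystander: white sample jar with a blue screw cap, 47x47x60 mm; origin at the centre of its foot
- dropper_bottle: bystander: amber dropper bottle with a black bulb, 33x33x100 mm; origin at the centre of its foot

How it is judged (in metres and radians):
On the way, in this order (a step that is already met when the one before it is completed fails the run):
1. the spent cell is out of the dock (distance between spent_cell and dock_floor above 0.06 m), for 0.1 s.
2. the fresh cell is clicked fully home in the dock (horizontal distance between fresh_cell and dock_floor below 0.004 m and z of fresh_cell in the frame of dock_floor between -0.004 and 0.0025 m and angle between the z axis of fresh_cell and the z axis of dock, either way round below 0.06 rad and angle between fresh_cell's own z axis and vertical below 1 rad), for 0.2 s.
3. the start button is pressed down with the fresh cell home (all of step 2 and value of joint start_button above 0.0045 m), for 0.05 s.
At the end, for the whole second after the job is handed in: Fresh cell home on the dock floor (4 mm of centre, 2.5 mm of floor), button up; every orange-gripped cell present rests on the drain plate, grip up, within 4 mm of the plate, lower end within 5 mm of the ledge, between the cheeks, within 0.15 rad of straight up the slope (all of step 2 and value of joint start_button below 0.002 m and value of joint dock_ball below 0.003 m and x of cell_a in the frame of drain_plate between 0.036 and 0.047 m and y of cell_a in the frame of drain_plate between -0.15 and 0.15 m and z of cell_a in the frame of drain_plate between -0.004 and 0.004 m and angle between the x axis of each of cell_a, cell_b, cell_c, cell_d, spent_cell and the x axis of drain_plate, either way round below 0.15 rad and angle between the z axis of each of cell_a, cell_b, cell_c, cell_d, spent_cell and the z axis of drain_plate, either way round below 0.12 rad and angle between each of cell_a, cell_b, cell_c, cell_d, spent_cell's own z axis and vertical below 1 rad and linear speed of each of cell_a, cell_b, cell_c, cell_d, spent_cell below 0.02 m/s and x of cell_b in the frame of drain_plate between 0.036 and 0.047 m and y of cell_b in the frame of drain_plate between -0.15 and 0.15 m and z of cell_b in the frame of drain_plate between -0.004 and 0.004 m and x of cell_c in the frame of drain_plate between 0.036 and 0.047 m and y of cell_c in the frame of drain_plate between -0.15 and 0.15 m and z of cell_c in the frame of drain_plate between -0.004 and 0.004 m and x of cell_d in the frame of drain_plate between 0.036 and 0.047 m and y of cell_d in the frame of drain_plate between -0.15 and 0.15 m and z of cell_d in the frame of drain_plate between -0.004 and 0.004 m and x of spent_cell in the frame of drain_plate between 0.036 and 0.047 m and y of spent_cell in the frame of drain_plate between -0.15 and 0.15 m and z of spent_cell in the frame of drain_plate between -0.004 and 0.004 m); the robot touches nothing.
It fails at once if a bystander bottle or jar is moved by more than 30 mm (distance of any of wash_bottle, jar_a, dropper_bottle from where it was at the start of the episode above 0.03 m).
It fails at once if a cell is turned over or stood on its side (angle between any of cell_a, cell_b, cell_c, cell_d, spent_cell, fresh_cell's own z axis and vertical above 1.2 rad).
Of cell_a, cell_b, cell_c, cell_d only 2 to 4 are there at a start; the rules pass over those that are not, and their reading is None.
At some moment in a run one of cell_a, cell_b, cell_c, cell_d, fresh_cell may be knocked a few centimetres aside while the robot is not near it.
It also fails if it takes over 210 s, if anything falls off the work surface, if the arm or the gripper's body presses on something with over 40 N, if the wrist force passes 120 N, or if a joint passes its speed limit or range.

## Working session

There is one attempt and no reset: what is moved stays moved. The work goes in short steps, Python scripts to look and compute and a tool call to move; the robot and the scene stay as the last step left them, time stands still between calls to the robot, and variables do not carry over. Pictures are saved under pics/ and viewed, about 12 in all and at most 16, crops included, and the job is handed in when it is done.

Besides the shell and the picture viewer there is one more tool, called after "Call:" as name(argument=value, ...), one argument or row to a line, values as JSON. step_arm: Moves the arm, as the interface text tells. Its arguments: {"type":"object","properties":{"steps":{"type":"array","items":{"type":"array","items":{"type":"number"}}},"grip_force":{"type":"number"}},"required":["steps"]}

```bash
mkdir -p pics; python3 - <<'E'
from plant import arm, optics
import cv2
for n in ["scene","side"]:
    im=optics.camera(n); cv2.imwrite(f"pics/{n}0.png",cv2.cvtColor(im,cv2.COLOR_RGB2BGR))
    m=optics.camera_model(n); print(n,m)
m=optics.camera_model("wrist");print(m); print(arm.state(), arm.tips_ahead)
E
```

```text
scene {'intrinsics': array([[373.98119942,   0.        , 253.00139703],
       [  0.        , 373.98119942, 196.53229661],
       [  0.        ,   0.        ,   1.        ]]), 'position': array([-0.33729767, -0.81529899,  0.63965142]), 'orientation': array([ 65.26267049,   0.91273075, -48.5722297 ])}
side {'intrinsics': array([[388.85450563,   0.        , 251.11920692],
       [  0.        , 388.85450563, 186.76333209],
       [  0.        ,   0.        ,   1.        ]]), 'position': array([0.43824081, 1.11124122, 0.90358768]), 'orientation': array([  52.20311991,    0.89957935, -172.73862656])}
{'intrinsics': array([[316.17108405,   0.        , 251.59106833],
       [  0.        , 316.17108405, 186.8430212 ],
       [  0.        ,   0.        ,   1.        ]]), 'position': array([0.18321398, 0.62711982, 0.37349194]), 'orientation': array([-18.41297172,   0.09343904,  66.52008931])}
{'t': 0.1, 'qpos': array([-51.4413116 ,  28.74755583, -24.45246333,  88.88597179,
        12.64894664,  65.21960508, -12.04974199]), 'joint_velocities': array([-0.05617604, -0.06831982, -0.02142767, -0.15103718,  0.00616844,
       -0.09346244, -0.0241045 ]), 'joint_efforts': array([-1.02098758e-02, -5.70816600e+01, -5.83895802e+00, -2.81748033e+01,
        1.02793556e-02,  5.69637501e-03,  4.22931032e-05]), 'tool_pos': array([0.25873753, 0.59555269, 0.20626637]), 'ee_rot': array([-1.79899543e+02, -4.17740880e-03,  1.56521564e+02]), 'ft_force': array([ 0.09816343, -0.14212335,  0.57472066]), 'torque': array([-0.02084477, -0.01432007,  0.02316027]), 'finger_gap': 0.08531011905660844} 0.011
```

View pics/scene0.png

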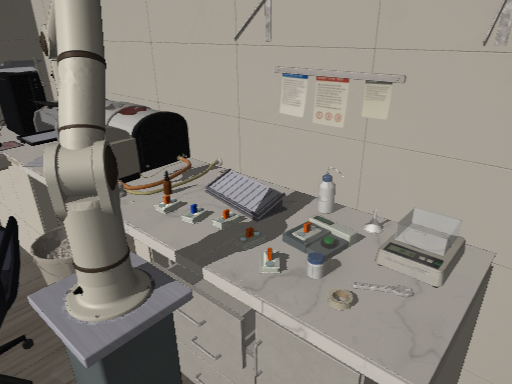

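View pics/side0.png

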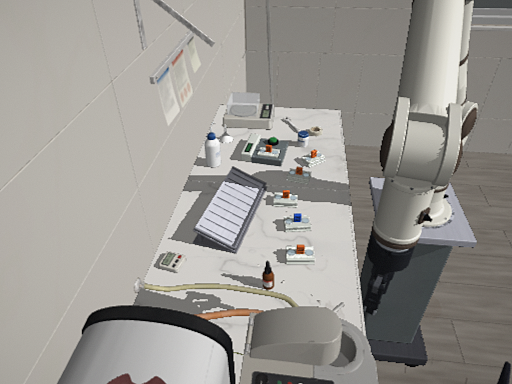

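```bash
cat > h.py <<'E'
import numpy as np, cv2
from scipy.spatial.transform import Rotation as R
from plant import arm, optics
np.set_printoptions(precision=4,suppress=True)
def rpy(a): return R.from_euler('xyz',a,degrees=True)
def snap(n,save=None):
    m=optics.camera_model(n); im=optics.camera(n)
    if save: cv2.imwrite(f"pics/{save}.png",cv2.cvtColor(im,cv2.COLOR_RGB2BGR))
    return im,m
def proj(m,P):
    p=rpy(m['orientation']).inv().apply(np.atleast_2d(P)-m['position'])*[1,-1,-1]
    u=p@m['intrinsics'].T; return u[:,:2]/u[:,2:]
def ray(m,uv):
    uv=np.atleast_2d(uv); d=np.c_[uv,np.ones(len(uv))]@np.linalg.inv(m['intrinsics']).T*[1,-1,-1]
    return rpy(m['orientation']).apply(d)
def onz(m,uv,z):
    d=ray(m,uv); return m['position']+d*((z-m['position'][2])/d[:,2])[:,None]
def tri(obs):  # [(m,uv),...]
    A=np.zeros((3,3));b=np.zeros(3)
    for m,uv in obs:
        d=ray(m,uv)[0];d/=np.linalg.norm(d);Q=np.eye(3)-np.outer(d,d);A+=Q;b+=Q@m['position']
    return np.linalg.solve(A,b)
def blobs(im,col,amin=20):
    h=cv2.cvtColor(im,cv2.COLOR_RGB2HSV)
    lo,hi={'o':((4,170,70),(16,255,255)),'b':((105,150,50),(125,255,255)),'g':((50,120,30),(80,255,255))}[col]
    k=cv2.inRange(h,lo,hi); n,_,s,c=cv2.connectedComponentsWithStats(k)
    return [(c[i],s[i]) for i in range(1,n) if s[i,4]>=amin]
def go(pos,rot):
    """shift mm and rotvec in tool frame from present measured pose to world pose (rot = R)"""
    s=arm.state(); T=rpy(s['ee_rot']); 
    return 1e3*T.inv().apply(np.array(pos)-s['tool_pos']), (T.inv()*rot).as_rotvec()
def down(yaw): # tool down, tool y axis (jaw) along world dir: at yaw, ee_rot=[180,0,yaw]
    return rpy([180,0,yaw])
E
python3 - <<'E'
from h import *
for n in ["scene","side"]:
    im=cv2.cvtColor(cv2.imread(f"pics/{n}0.png"),cv2.COLOR_BGR2RGB); m=optics.camera_model(n)
    for c in 'obg':
        for ce,s in blobs(im,c,8):
            print(n,c,ce,s,onz(m,ce,0.037)[0])
E
```

```text
scene o [165.4545 191.5974] [160 181  10  23  77] [0.4498 0.3594 0.037 ]
scene o [144.1081 186.7838] [134 184  21   6  37] [0.4233 0.4688 0.037 ]
scene o [225.1905 213.5714] [223 209   6  10  42] [0.4678 0.0383 0.037 ]
scene o [305.825 226.6  ] [304 222   6  11  40] [ 0.571 -0.231  0.037]
scene o [248.7778 232.0185] [246 227   7  11  54] [ 0.4255 -0.1113  0.037 ]
scene o [269.3636 253.8636] [268 248   4  12  44] [ 0.3707 -0.2407  0.037 ]
scene b [302.55  76.4 ] [297  75  10   4  20] [3.7243 1.9549 0.037 ]
scene b [193.1538 208.6923] [191 204   6  10  39] [0.4207 0.1553 0.037 ]
side o [268.2059 147.6765] [266 145   6   7  34] [ 0.5557 -0.2671  0.037 ]
side o [313.125  153.5625] [311 150   5   8  32] [ 0.3699 -0.241   0.037 ]
side o [298.7879 170.6061] [296 167   6   8  33] [ 0.4242 -0.1151  0.037 ]
side o [285.5652 193.5217] [283 190   6   8  46] [0.4664 0.0303 0.037 ]
side o [299.918 248.918] [297 245   7   9  61] [0.4085 0.2914 0.037 ]
side o [269.4419 276.6512] [265 273   8   8  43] [0.4901 0.4063 0.037 ]
side o [240.5 315. ] [234 315  14   1  14] [0.5524 0.5373 0.037 ]
side b [302.9524 132.619 ] [299 131   8   4  21] [ 0.4147 -0.4067  0.037 ]
side b [211.027  136.1351] [208 133   7   7  37] [ 0.8136 -0.3361  0.037 ]
side b [304.    136.375] [301 136   7   2   8] [ 0.4095 -0.3746  0.037 ]
side b [296.9455 217.4364] [294 214   7   8  55] [0.4221 0.1519 0.037 ]
side g [272.9677 139.871 ] [270 138   7   5  31] [ 0.5411 -0.3318  0.037 ]
side g [248.2143 147.    ] [245 144   7   7  28] [ 0.6394 -0.2639  0.037 ]
```

```bash
python3 - <<'E'
from h import *
print(go([.48,.12,.32],down(180)))
E
```

```text
(array([-392.3979, -348.2288, -113.1519]), array([-0.0017, -0.0004, -0.4098]))
```

Call:
step_arm(
  steps=[
    [85, -20, 0, -110, 0, 0, 0],
    [85, -40, -20, -113, 0, 0, -0.1],
    [85, -392, -348, -113, 0, 0, -0.41],
    [85, -392, -348, -113, 0, 0, -0.41],
    [85, -392, -348, -113, 0, 0, -0.41],
    [85, -392, -348, -113, 0, 0, -0.41],
    [85, -392, -348, -113, 0, 0, -0.41],
    [85, -392, -348, -113, 0, 0, -0.41],
    [85, -392, -348, -113, 0, 0, -0.41],
    [85, -392, -348, -113, 0, 0, -0.41],
    [85, -392, -348, -113, 0, 0, -0.41],
    [85, -392, -348, -113, 0, 0, -0.41],
    [85, -392, -348, -113, 0, 0, -0.41],
    [85, -392, -348, -113, 0, 0, -0.41],
    [85, -392, -348, -113, 0, 0, -0.41],
    [85, -392, -348, -113, 0, 0, -0.41],
    [85, -392, -348, -113, 0, 0, -0.41],
    [85, -392, -348, -113, 0, 0, -0.41],
    [85, -392, -348, -113, 0, 0, -0.41],
    [85, -392, -348, -113, 0, 0, -0.41],
  ],
)

```text
t: 1.77
tool_pos: [0.4793, 0.1223, 0.3201]
ee_rot: [180.0, -0.0, -179.8]
ft_force: [0.8, -0.4, 0.3]
finger_gap: 0.0848
```

```bash
python3 - <<'E'
from h import *
im,m=snap("wrist","w1"); print(arm.state()['tool_pos'],arm.state()['ee_rot'],m)
for c in 'ob':
    for ce,s in blobs(im,c,20): print(c,ce,s,onz(m,ce,.045)[0])
E
```

```text
[0.4794 0.1221 0.3201] [ 179.9943   -0.0129 -179.8419] {'intrinsics': array([[316.1711,   0.    , 251.5911],
       [  0.    , 316.1711, 186.843 ],
       [  0.    ,   0.    ,   1.    ]]), 'position': array([0.3969, 0.1209, 0.4873]), 'orientation': array([-18.4044,  -0.035 ,  90.1773])}
o [378.1469  89.6434] [370  82  13  17 143] [0.4066 0.2906 0.045 ]
o [ 73.6026 100.9231] [ 69  93  17  18 156] [ 0.4224 -0.1193  0.045 ]
o [186.9241 133.3517] [182 125  10  18 145] [0.4657 0.0312 0.045 ]
o [447.366 146.567] [432 139  30  18 194] [0.4832 0.3985 0.045 ]
o [  3.6429 186.2857] [  0 184  10   9  42] [ 0.5443 -0.2435  0.045 ]
b [273.  100.5] [268  92  11  18 142] [0.421  0.1502 0.045 ]
```

View pics/w1.png

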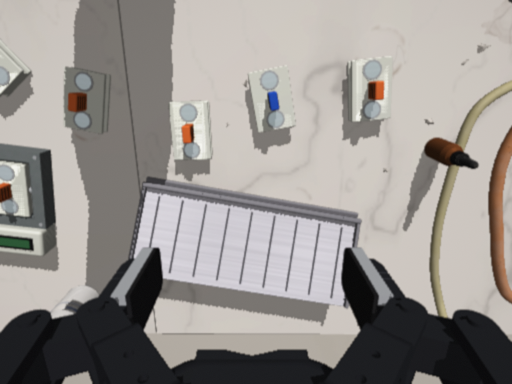

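```bash
python3 - <<'E'
import cv2
im=cv2.imread("pics/w1.png")[165:315,115:375]; cv2.imwrite("pics/w1c.png",cv2.resize(im,None,fx=3,fy=3,interpolation=cv2.INTER_CUBIC))
E
```

```text
(no output)
```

View pics/w1c.png

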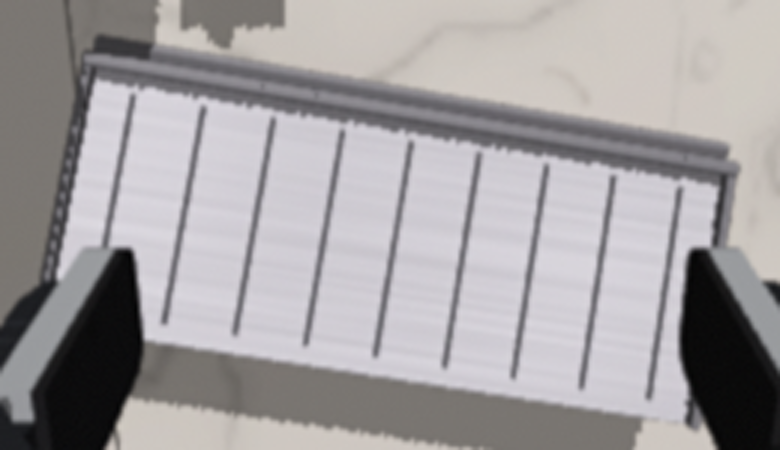

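```bash
cat > fitp.py <<'E'
from h import *
from scipy.optimize import least_squares
m=dict(intrinsics=np.array([[316.1711,0,251.5911],[0,316.1711,186.843],[0,0,1]]),position=np.array([.3969,.1209,.4873]),orientation=np.array([-18.4044,-.035,90.1773]))
c=lambda x,y:np.array([115+x/3,165+y/3])
pt=[((0,-.169,.012),c(92,76)),((0,.169,.012),c(718,182)),((.135,.169,0),c(690,418))]
ln=[((.135,-.1,0),(.135,.1,0),c(150,340)),((.135,-.1,0),(.135,.1,0),c(400,376)),((0,.175,.01),(.135,.175,.01),c(738,170)),((0,-.175,.01),(.135,-.175,.01),c(50,270))]
def P(p,q): return rpy([0,-22,p[3]]).apply(q)+p[:3]
def res(p):
    r=[]
    for q,u in pt: r+=list(proj(m,P(p,q))[0]-u)
    for a,b,u in ln:
        A,B=proj(m,P(p,a))[0],proj(m,P(p,b))[0]; t=(B-A)/np.linalg.norm(B-A); d=u-A; r.append(t[0]*d[1]-t[1]*d[0])
    return r
s=least_squares(res,[.53,.15,.03,-8],x_scale=[.01,.01,.01,1]); print(s.x,np.array(s.fun))
for z in(.005,.01,.02,.03):
    q=least_squares(lambda p:res([p[0],p[1],z,p[2]]),[.53,.15,-8]); print(z,q.x,q.cost)
E
python3 fitp.py; python3 - <<'E'
from h import *
print(go([.48,-.20,.25],down(180)))
E
```

```text
[ 0.5902  0.1244  0.0092 -9.5188] [ 1.4054 -0.4253  2.2768 -2.5375 -2.3845  0.7414 -1.1883 -1.1717 -1.0322
 -0.0027]
0.005 [ 0.5925  0.1246 -9.5432] 14.779762543012476
0.01 [ 0.5897  0.1244 -9.5143] 12.032871238033904
0.02 [ 0.5843  0.124  -9.4569] 31.860357135077916
0.03 [ 0.579   0.1236 -9.4002] 89.45821716160506
(array([   0.2518, -322.1143,   70.0761]), array([ 0.0001, -0.0002,  0.0028]))
```

Call:
step_arm(
  steps=[
    [85, 0, -322, 70, 0, 0, 0.003],
    [85, 0, -322, 70, 0, 0, 0.003],
    [85, 0, -322, 70, 0, 0, 0.003],
    [85, 0, -322, 70, 0, 0, 0.003],
    [85, 0, -322, 70, 0, 0, 0.003],
    [85, 0, -322, 70, 0, 0, 0.003],
    [85, 0, -322, 70, 0, 0, 0.003],
    [85, 0, -322, 70, 0, 0, 0.003],
    [85, 0, -322, 70, 0, 0, 0.003],
    [85, 0, -322, 70, 0, 0, 0.003],
    [85, 0, -322, 70, 0, 0, 0.003],
    [85, 0, -322, 70, 0, 0, 0.003],
  ],
)

```text
t: 2.82
tool_pos: [0.4806, -0.1992, 0.2504]
ee_rot: [180.0, 0.0, -180.0]
ft_force: [-0.2, 1.0, 0.2]
finger_gap: 0.0849
```

```bash
python3 - <<'E'
from h import *
im,m=snap("wrist","w2"); print(arm.state()['tool_pos'],arm.state()['ee_rot'],m['position'],m['orientation'])
for c in 'obg':
    for ce,s in blobs(im,c,20): print(c,ce,s,onz(m,ce,.045)[0])
cv2.imwrite("pics/w2b.png",cv2.resize(cv2.imread("pics/w2.png"),(800,600),interpolation=cv2.INTER_CUBIC))
E
```

```text
[ 0.4806 -0.1992  0.2505] [ 179.9717    0.0338 -179.9725] [ 0.3981 -0.2005  0.4176] [-18.4455  -0.0642  90.0058]
o [210.843   53.3099] [201  42  21  23 242] [ 0.3691 -0.2444  0.045 ]
o [323.1327 104.9005] [314  95  17  21 211] [ 0.4236 -0.1182  0.045 ]
o [445.6593 140.6259] [434 131  21  21 270] [0.4647 0.03   0.045 ]
o [212.3824 211.3725] [207 200  12  24 204] [ 0.5553 -0.25    0.045 ]
b [103.73    88.2867] [ 81  78  39  35 300] [ 0.4055 -0.3664  0.045 ]
b [88.7111 94.6222] [84 90 11 10 45] [ 0.4123 -0.3844  0.045 ]
b [ 96.2841 105.5795] [ 91 100  14  12  88] [ 0.4244 -0.3777  0.045 ]
b [ 95.4783 114.6087] [ 92 113   8   5  23] [ 0.4345 -0.3802  0.045 ]
g [145.1337 200.2709] [132 187  27  27 561] [ 0.5402 -0.3341  0.045 ]
g [207.9    266.4125] [187 261  43  12 320] [ 0.6361 -0.2593  0.045 ]
```

View pics/w2b.png

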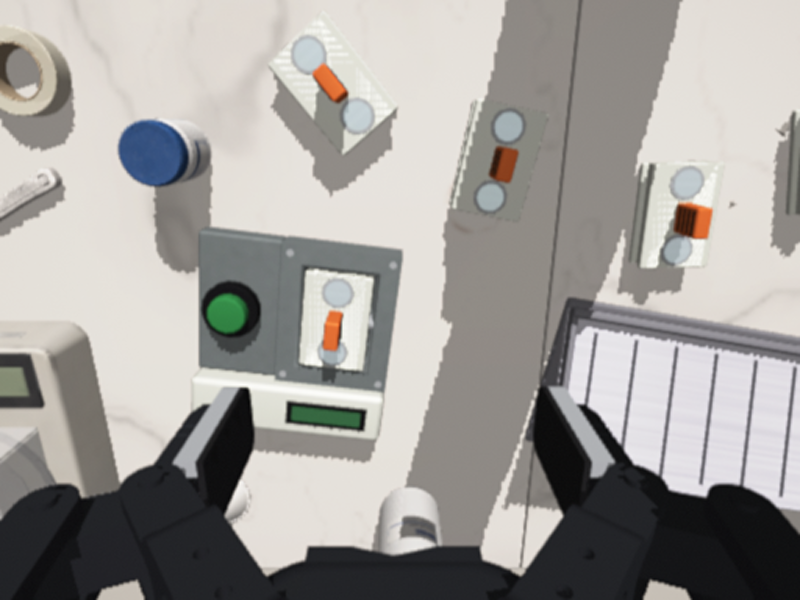

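```bash
cat > est.py <<'E'
from h import *
K=np.array([[316.1711,0,251.5911],[0,316.1711,186.843],[0,0,1]])
m1=dict(intrinsics=K,position=np.array([.3969,.1209,.4873]),orientation=np.array([-18.4044,-.035,90.1773]))
m2=dict(intrinsics=K,position=np.array([.3981,-.2005,.4176]),orientation=np.array([-18.4455,-.0642,90.0058]))
if __name__=="__main__":
    s=lambda *p:np.array(p)*.64-.18
    for n,m,a,z in [("spent",m2,s((338,292),(332,352)),.032),("D",m2,s((308,55),(358,116)),.022),("C",m2,s((509,126),(491,197)),.022),("B",m2,s((687,183),(678,249)),.022),
        ("F",m1,[(269,80),(276,119)],.022),("A",m1,[(373,70),(373,110)],.022),("B",m1,[(188,113),(192,150)],.022),("C",m1,[(83,81),(82,121)],.022)]:
        p=onz(m,a,z); d=p[1]-p[0]; print(n,p.mean(0)[:2],"yaw",np.degrees(np.arctan2(d[1],d[0])),"len",np.linalg.norm(d))
    blk=onz(m2,s((283,238),(401,249),(383,388)),.028); print(blk, np.diff(blk,axis=0), (blk[0]+blk[2])/2)
    pk=onz(m2,s((305,265),(379,272),(372,376),(297,368)),.028); print(pk,pk.mean(0))
    print("btn",onz(m2,s((228,313)),.033))
E
python3 est.py
```

```text
spent [ 0.5536 -0.2491] yaw -7.420438200827584 len 0.054670525296225334
D [ 0.369  -0.2445] yaw 40.28239687264264 len 0.05479533791547678
C [ 0.4237 -0.1175] yaw -10.945127570058759 len 0.05437595377776813
B [0.4661 0.0322] yaw 2.821403297247096 len 0.05324647563646513
F [0.4214 0.1511] yaw 11.863965780707948 len 0.05462201139661236
A [0.4081 0.2922] yaw 7.091423894622549 len 0.05427527252725949
B [0.467  0.0312] yaw 2.8707215817167664 len 0.05407820647503822
C [ 0.4243 -0.1193] yaw -10.837867876585612 len 0.056033320064692124
[[ 0.4822 -0.2886  0.028 ]
 [ 0.4912 -0.1939  0.028 ]
 [ 0.6178 -0.2093  0.028 ]] [[ 0.009   0.0947  0.    ]
 [ 0.1265 -0.0154  0.    ]] [ 0.55   -0.2489  0.028 ]
[[ 0.5046 -0.2722  0.028 ]
 [ 0.5106 -0.2119  0.028 ]
 [ 0.6059 -0.2189  0.028 ]
 [ 0.598  -0.2845  0.028 ]] [ 0.5548 -0.2469  0.028 ]
btn [[ 0.5446 -0.3377  0.033 ]]
```

```bash
python3 - <<'E'
from h import *
from est import m2
P=lambda q:rpy([0,-22,-9.5]).apply(q)+[.590,.1244,.0095]
print((proj(m2,P([0,-.169,.012]))+.18)/.64,(proj(m2,P([0,-.175,.012]))+.18)/.64,(proj(m2,P([.135,-.169,0]))+.18)/.64)
print(go([.5538,-.2490,.12],down(173)),go([.5538,-.2490,.045],down(173)))
E
```

```text
[[576.6631 321.9757]] [[569.9528 320.9127]] [[550.8402 475.3958]]
(array([-73.0986, -49.9045, 130.495 ]), array([0.0005, 0.0006, 0.1227])) (array([-73.0544, -49.9415, 205.495 ]), array([0.0005, 0.0006, 0.1227]))
```

Call:
step_arm(
  steps=[
    [45, -73, -50, 130, 0, 0, 0.123],
    [45, -73, -50, 130, 0, 0, 0.123],
    [45, -73, -50, 130, 0, 0, 0.123],
    [45, -73, -50, 130, 0, 0, 0.123],
    [45, -73, -50, 130, 0, 0, 0.123],
    [45, -73, -50, 130, 0, 0, 0.123],
    [45, -73, -50, 155, 0, 0, 0.123],
    [45, -73, -50, 180, 0, 0, 0.123],
    [45, -73, -50, 195, 0, 0, 0.123],
    [45, -73, -50, 203, 0, 0, 0.123],
    [45, -73, -50, 205, 0, 0, 0.123],
    [45, -73, -50, 205, 0, 0, 0.123],
    [5, -73, -50, 205, 0, 0, 0.123],
    [5, -73, -50, 205, 0, 0, 0.123],
    [5, -73, -50, 205, 0, 0, 0.123],
    [5, -73, -50, 205, 0, 0, 0.123],
    [5, -73, -50, 205, 0, 0, 0.123],
    [5, -73, -50, 205, 0, 0, 0.123],
  ],
  grip_force=50,
)

```text
t: 4.37
tool_pos: [0.5529, -0.2514, 0.0454]
ee_rot: [-180.0, 0.0, 172.8]
ft_force: [-0.3, 0.7, -0.3]
finger_gap: 0.0049
```

```bash
python3 - <<'E'
from h import *
s=arm.state();print(s['tool_pos'],s['ee_rot'],s['ft_force'],s['torque'],s['finger_gap'])
E
```

```text
[ 0.5529 -0.2514  0.0454] [-179.9985    0.015   172.7891] [-0.3145  0.6899 -0.2937] [ 0.0283 -0.0754 -0.0022] 0.004919573211249766
```

```bash
python3 - <<'E'
from h import *
im,m=snap("wrist","w3"); im2,_=snap("scene","s3")
a=cv2.resize(cv2.imread("pics/w3.png"),(560,420)); b=cv2.resize(cv2.imread("pics/s3.png")[190:290,240:400],(240,150))
o=np.zeros((420,800,3),np.uint8);o[:,:560]=a;o[:150,560:]=b;cv2.imwrite("pics/c3.png",o)
E
```

```text
(no output)
```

View pics/c3.png

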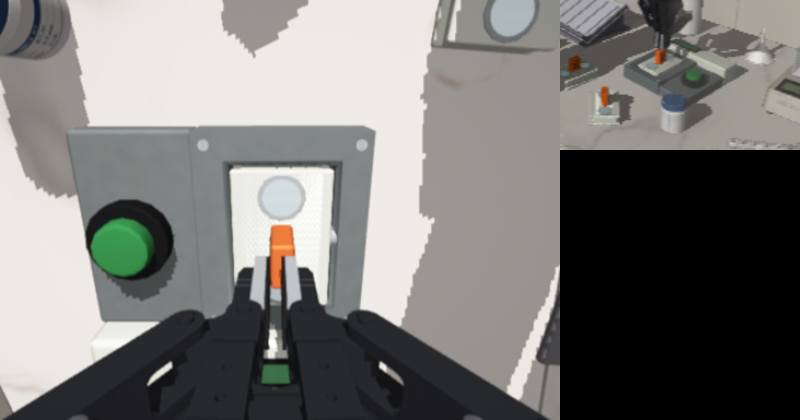

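```bash
python3 - <<'E'
from h import *
m=optics.camera_model("wrist"); s=arm.state()
print(m['position'],m['orientation'],s['tool_pos'],s['finger_gap'])
im=cv2.imread("pics/w3.png")
C=rpy([0,0,-7])
for nm,q in [("fin top near",[-.012,0,.052]),("fin top far",[.012,0,.052]),("fin base near",[-.012,0,.022]),("win",[-.027,0,.022]),("ctrs",[-.042,.028,.022]),("c2",[-.042,-.028,.022])]:
    print(nm,proj(m,C.apply(q)+[.5536,-.249,.010])*560/512)
T=rpy(s['ee_rot'])
for q in ([0,0,0],[0,0,.011],[.011,0,.011],[.011,.0025,.011]): print(q,proj(m,T.apply(q)+s['tool_pos'])*560/512)
o=im[200:290,190:330]; cv2.imwrite("pics/c3z.png",cv2.resize(o,None,fx=5,fy=5,interpolation=cv2.INTER_CUBIC))
E
```

```text
[ 0.471  -0.2423  0.2124] [-18.4167  -0.0218  82.7878] [ 0.5528 -0.2514  0.0452] 0.005021656577434897
fin top near [[282.789  245.4752]]
fin top far [[282.6328 289.2748]]
fin base near [[281.6493 222.4945]]
win [[281.71   196.8834]]
ctrs [[334.3849 169.7582]]
c2 [[229.1756 170.149 ]]
[0, 0, 0] [[277.4182 251.58  ]]
[0, 0, 0.011] [[277.2917 242.8931]]
[0.011, 0, 0.011] [[277.3287 224.7562]]
[0.011, 0.0025, 0.011] [[281.8406 224.7553]]
```

View pics/c3z.png

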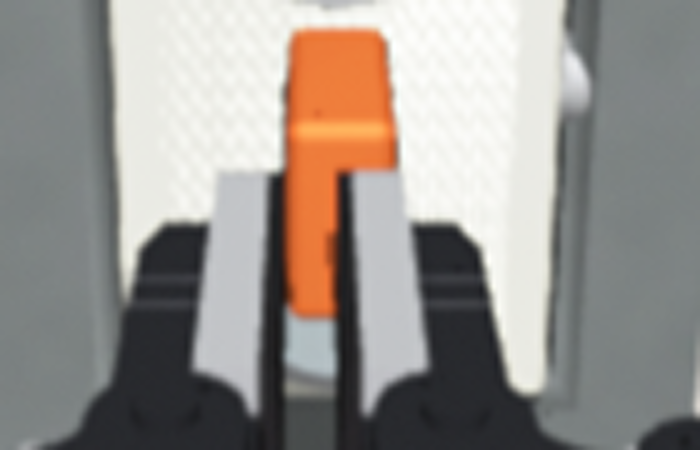

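```bash
python3 - <<'E'
from h import *
m=optics.camera_model("wrist"); s=arm.state();T=rpy(s['ee_rot'])
for x in(.011,.008,0):
  for z in(.011,-.01,-.015,-.02,-.025,-.03,-.035): print(x,z,proj(m,T.apply([x,.0025,z])+s['tool_pos'])[0],proj(m,T.apply([x,-.0025,z])+s['tool_pos'])[0])
ms=optics.camera_model("scene")
for z in(.011,-.02,-.03): print(proj(ms,T.apply([0,0,z])+s['tool_pos'])[0])
print(proj(ms,[.5536,-.249,.062]))
im=cv2.imread("pics/s3.png")[200:260,270:350]; cv2.imwrite("pics/s3z.png",cv2.resize(im,None,fx=8,fy=8,interpolation=cv2.INTER_CUBIC))
E
```

```text
0.011 0.011 [257.6828 205.4906] [249.4324 205.4922]
0.011 -0.01 [258.403  219.8735] [249.195  219.8754]
0.011 -0.015 [258.5998 223.8041] [249.1302 223.806 ]
0.011 -0.02 [258.8081 227.9645] [249.0615 227.9666]
0.011 -0.025 [259.0289 232.3757] [248.9887 232.3779]
0.011 -0.03 [259.2635 237.0609] [248.9114 237.0632]
0.011 -0.035 [259.5131 242.0465] [248.8291 242.049 ]
0.008 0.011 [257.6532 210.0724] [249.4433 210.074 ]
0.008 -0.01 [258.366  224.9052] [249.2086 224.9071]
0.008 -0.015 [258.5606 228.9557] [249.1444 228.9577]
0.008 -0.02 [258.7666 233.2417] [249.0766 233.2439]
0.008 -0.025 [258.9848 237.7846] [249.0047 237.7868]
0.008 -0.03 [259.2166 242.6079] [248.9283 242.6102]
0.008 -0.035 [259.4632 247.7385] [248.8471 247.7409]
0 0.011 [257.5756 222.0728] [249.4721 222.0745]
0 -0.01 [258.2692 238.0566] [249.244  238.0586]
0 -0.015 [258.4583 242.4131] [249.1818 242.4152]
0 -0.02 [258.6581 247.0192] [249.116  247.0214]
0 -0.025 [258.8698 251.8967] [249.0464 251.8991]
0 -0.03 [259.0943 257.0706] [248.9726 257.0731]
0 -0.035 [259.3329 262.5687] [248.8941 262.5712]
[307.9003 231.5228]
[308.3461 223.0159]
[308.492  220.2319]
[[307.8136 223.5723]]
```

View pics/s3z.png

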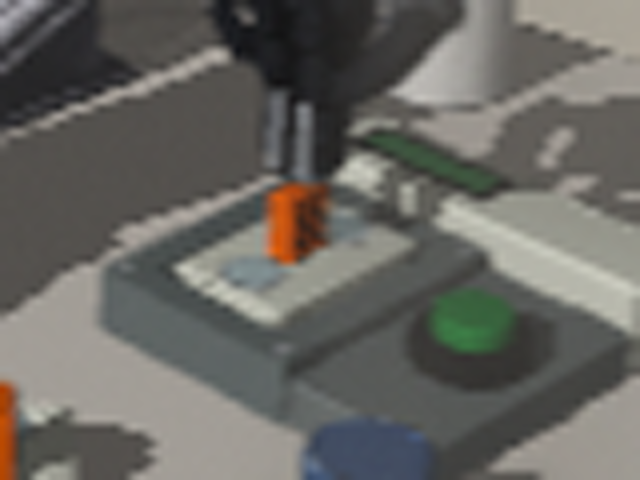

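Call:
step_arm(
  steps=[
    [45, 0, 2, -5, 0, 0, 0],
    [45, 0, 2, -5, 0, 0, 0],
    [45, 0, 2, -5, 0, 0, 0],
    [45, 0, 2, -5, 0, 0, 0],
    [45, 0, 2, 5, 0, 0, 0],
    [45, 0, 2, 12, 0, 0, 0],
    [45, 0, 2, 18, 0, 0, 0],
    [45, 0, 2, 22, 0, 0, 0],
    [45, 0, 2, 24, 0, 0, 0],
    [45, 0, 2, 24, 0, 0, 0],
    [5, 0, 2, 24, 0, 0, 0],
    [5, 0, 2, 24, 0, 0, 0],
    [5, 0, 2, 24, 0, 0, 0],
    [5, 0, 2, 24, 0, 0, 0],
    [5, 0, 2, 24, 0, 0, 0],
    [5, 0, 2, 24, 0, 0, 0],
  ],
  grip_force=60,
)

```text
t: 5.8
tool_pos: [0.5536, -0.2494, 0.0217]
ee_rot: [-180.0, 0.1, 172.8]
ft_force: [0.2, 0.4, 2.7]
finger_gap: 0.0103
```

Call:
step_arm(
  steps=[
    [5, 0, 0, -3, 0, 0, 0],
    [5, 0, 0, -8, 0, 0, 0],
    [5, 0, 0, -14, 0, 0, 0],
    [5, 0, 0, -20, 0, 0, 0],
    [5, 0, 0, -30, 0, 0, 0],
    [5, 0, 0, -50, 0, 0, 0],
    [5, 0, 0, -80, 0, 0, 0],
    [5, 0, 0, -110, 0, 0, 0],
    [5, 0, 0, -140, 0, 0, 0],
    [5, 0, 0, -160, 0, 0, 0],
    [5, 0, 0, -160, 0, 0, 0],
  ],
)

```text
t: 6.72
tool_pos: [0.5565, -0.251, 0.188]
ee_rot: [-179.9, 0.6, 172.8]
ft_force: [0.3, 0.2, -0.9]
finger_gap: 0.0106
```

```bash
python3 - <<'E'
from h import *
im,m=snap("wrist","w4");s=arm.state();print(s['tool_pos'],s['ee_rot'],s['ft_force'],s['finger_gap'],m['position'],m['orientation'])
cv2.imwrite("pics/w4c.png",im[:,:,::-1])
E
```

```text
[ 0.5552 -0.2504  0.1852] [-179.9065    0.3865  172.7822] [-0.8661  0.1913 -1.4861] 0.010577109013337305 [ 0.4731 -0.2412  0.3544] [-18.9983   0.1247  82.7764]
```

View pics/w4c.png

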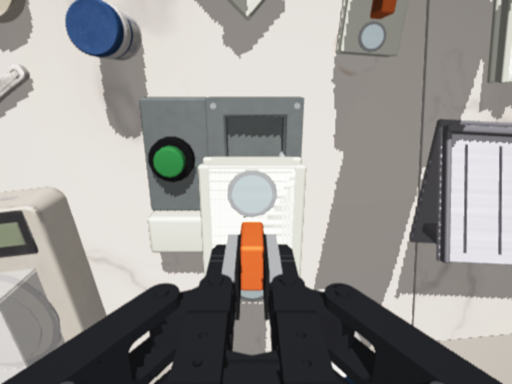

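```bash
cat > fit2.py <<'E'
from fitp import *
from est import m2
m4=dict(intrinsics=m['intrinsics'],position=np.array([.4731,-.2412,.3544]),orientation=np.array([-18.9983,.1247,82.7764]))
ex=[(m2,(0,-.169,.012),np.array([578,317])*.64-.18),(m4,(0,-.169,.012),np.array([452,137])),(m4,(.135,-.169,0),np.array([449,262]))]
def res2(p): return np.r_[res(p),np.concatenate([proj(M,P(p,q))[0]-u for M,q,u in ex])]
s=least_squares(res2,[.59,.12,.01,-9.5],x_scale=[.01,.01,.01,1],loss='soft_l1'); print(s.x,res2(s.x))
E
python3 fit2.py; python3 - <<'E'
import sys; sys.argv=['']
E
```

```text
[ 0.5902  0.1244  0.0092 -9.5188] [ 1.4054 -0.4253  2.2768 -2.5375 -2.3845  0.7414 -1.1883 -1.1717 -1.0322
 -0.0027]
0.005 [ 0.5925  0.1246 -9.5432] 14.779762543012476
0.01 [ 0.5897  0.1244 -9.5143] 12.032871238033904
0.02 [ 0.5843  0.124  -9.4569] 31.860357135077916
0.03 [ 0.579   0.1236 -9.4002] 89.45821716160506
[ 0.5872  0.1253  0.0118 -9.2371] [ 1.2037 -1.2018  3.6607 -4.0117 -0.7261 -0.0816 -0.8752 -0.5157  0.1637
 -0.0501  0.5035  2.4072 -0.1343 -1.8421 -4.4144  1.1676]
```

```bash
cat >> h.py <<'E'
PL=np.array([.588,.125,.011]); PR=rpy([0,-22,-9.3])
TR=PR*rpy([180,0,180])
def pl(x,y,z): return PR.apply([x,y,z+.0117])+PL   # tool pos for cell origin at plate x,y,z
def shows(*t):
    for p,r in t:
        a,b=go(p,r); print(np.round(a,1),np.round(b,3), 'rows',np.ceil(max(np.linalg.norm(a)/41.7,np.degrees(np.linalg.norm(b))/7.16)))
E
python3 - <<'E'
from h import *
print(pl(.055,-.134,.08),TR.as_euler('xyz',degrees=True))
shows((pl(.055,-.134,.08),TR))
E
```

```text
[ 0.5828 -0.0099  0.1166] [180.   22.  170.7]
[  3.3 242.1  68.2] [ 0.005 -0.377  0.036] rows 7.0
```

Call:
step_arm(
  steps=[
    [5, 3, 242, 20, 0.005, -0.377, 0.036],
    [5, 3, 242, 20, 0.005, -0.377, 0.036],
    [5, 3, 242, 20, 0.005, -0.377, 0.036],
    [5, 3, 242, 20, 0.005, -0.377, 0.036],
    [5, 3, 242, 20, 0.005, -0.377, 0.036],
    [5, 3, 242, 68, 0.005, -0.377, 0.036],
    [5, 3, 242, 68, 0.005, -0.377, 0.036],
    [5, 3, 242, 68, 0.005, -0.377, 0.036],
    [5, 3, 242, 68, 0.005, -0.377, 0.036],
    [5, 3, 242, 68, 0.005, -0.377, 0.036],
    [5, 3, 242, 68, 0.005, -0.377, 0.036],
    [5, 3, 242, 68, 0.005, -0.377, 0.036],
  ],
)

```text
t: 7.77
tool_pos: [0.5811, -0.0107, 0.1143]
ee_rot: [179.9, 21.7, 170.5]
ft_force: [-0.5, 0.4, -0.6]
finger_gap: 0.0107
```

```bash
python3 - <<'E'
from h import *
im,m=snap("wrist","w5");s=arm.state();print(s['tool_pos'],s['ee_rot'],s['ft_force'],s['finger_gap'],m['position'],m['orientation'])
for q in ([0,-.169,.012],[0,-.1,.012],[0,0,.012],[.06,-.175,.01],[.06,-.175,.0]): print(q,proj(m,PR.apply(q)+PL))
shows((pl(.055,-.134,.010),TR))
E
```

```text
[ 0.5811 -0.0105  0.1143] [179.8684  21.697  170.5316] [ 0.3756  0.036  -1.5937] 0.010413680976275996 [0.4447 0.0105 0.2396] [-40.1194  -0.1376  80.5637]
[0, -0.169, 0.012] [[208.5387 122.3928]]
[0, -0.1, 0.012] [[298.448  122.0957]]
[0, 0, 0.012] [[428.7237 121.6652]]
[0.06, -0.175, 0.01] [[204.9145 195.208 ]]
[0.06, -0.175, 0.0] [[206.5259 191.3107]]
[-2.7  0.7 68.4] [ 0.001 -0.005 -0.003] rows 2.0
```

View pics/w5.png

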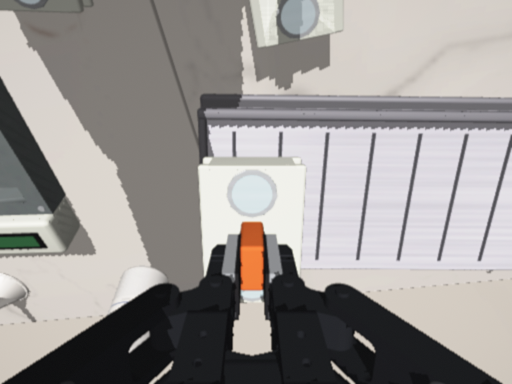

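Call:
step_arm(
  steps=[
    [5, -2, 0, 30, 0, -0.005, -0.003],
    [5, -2, 0, 55, 0, -0.005, -0.003],
    [5, -2, 0, 66, 0, -0.005, -0.003],
    [5, -2, 0, 71, 0, -0.005, -0.003],
    [5, -2, 0, 73, 0, -0.005, -0.003],
    [5, -2, 0, 75, 0, -0.005, -0.003],
    [5, -2, 0, 75, 0, -0.005, -0.003],
  ],
)

```text
t: 8.4
tool_pos: [0.6086, -0.0144, 0.0471]
ee_rot: [180.0, 21.9, 170.8]
ft_force: [-20.3, 2.7, 32.0]
finger_gap: 0.0105
```

Call:
step_arm(
  steps=[
    [5, 0, 0, -2, 0, 0, 0],
    [5, 0, 0, -3, 0, 0, 0],
    [5, 0, 0, -3, 0, 0, 0],
  ],
)

```text
t: 8.65
tool_pos: [0.6091, -0.0142, 0.048]
ee_rot: [179.9, 22.0, 170.8]
ft_force: [0.4, 0.3, -0.8]
finger_gap: 0.0103
```

Call:
step_arm(
  steps=[
    [30, 0, 0, 0, 0, 0, 0],
    [30, 0, 0, 0, 0, 0, 0],
    [30, 0, 0, 0, 0, 0, 0],
    [30, 0, 0, 0, 0, 0, 0],
    [30, 0, 0, -20, 0, 0, 0],
    [30, 0, 0, -50, 0, 0, 0],
    [30, 0, 0, -90, 0, 0, 0],
    [30, 0, 0, -90, 0, 0, 0],
    [30, 0, 0, -90, 0, 0, 0],
  ],
)

```text
t: 9.4
tool_pos: [0.5769, -0.0079, 0.1333]
ee_rot: [179.9, 22.2, 170.8]
ft_force: [0.0, -0.1, -0.6]
finger_gap: 0.0299
```

```bash
python3 - <<'E'
from h import *
print((PR.inv().apply(np.array([.6091,-.0142,.048])-PL)))
im,m=snap("wrist","w6");s=arm.state();print(s['tool_pos'],s['ee_rot'])
C=rpy([0,0,11.9])
for q in ([-.027,0,.022],[.027,0,.022],[0,0,.037]): print("F",proj(m,C.apply(q)+[.4214,.1511,0]))
for c in 'ob':
    for ce,st in blobs(im,c,40): print(c,ce,st)
print("spent fin",proj(m,PR.apply([.042,-.134,.037])+PL),proj(m,PR.apply([.055,-.134,.037])+PL))
shows(([.4214,.1511,.16],down(191.9)))
E
```

```text
[ 0.054  -0.134   0.0181]
[ 0.576  -0.0082  0.1316] [179.9238  22.0186 170.8482]
F [[ 537.3134 -281.4211]]
F [[ 518.0866 -119.5215]]
F [[ 548.8308 -200.4323]]
o [250.5141 173.1407] [243 155  16  37 533]
spent fin [[251.5453 172.6532]] [[251.5115 188.263 ]]
[154.3 132.8 -92.9] [-0.069  0.38  -0.363] rows 6.0
```

View pics/w6.png

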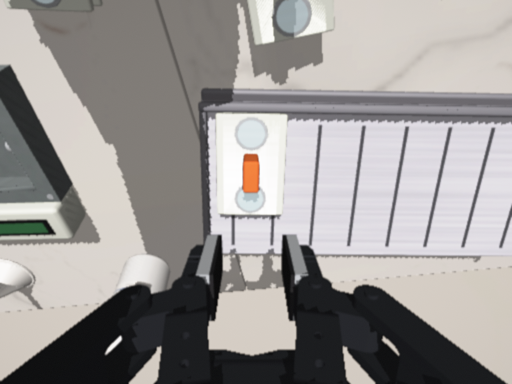

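Call:
step_arm(
  steps=[
    [45, 20, 20, -93, -0.02, 0.1, -0.1],
    [45, 154, 133, -93, -0.069, 0.38, -0.363],
    [45, 154, 133, -93, -0.069, 0.38, -0.363],
    [45, 154, 133, -93, -0.069, 0.38, -0.363],
    [45, 154, 133, -93, -0.069, 0.38, -0.363],
    [45, 154, 133, -93, -0.069, 0.38, -0.363],
    [45, 154, 133, -93, -0.069, 0.38, -0.363],
    [45, 154, 133, -93, -0.069, 0.38, -0.363],
    [45, 154, 133, -93, -0.069, 0.38, -0.363],
    [45, 154, 133, -93, -0.069, 0.38, -0.363],
    [45, 154, 133, -93, -0.069, 0.38, -0.363],
    [45, 154, 133, -93, -0.069, 0.38, -0.363],
  ],
)

```text
t: 10.45
tool_pos: [0.4215, 0.1503, 0.1592]
ee_rot: [-180.0, -0.1, -168.2]
ft_force: [0.5, 0.4, -0.4]
finger_gap: 0.045
```

```bash
cat >> h.py <<'E'
def finfit(im,m,col,zc,guess,yaw,R0=None):
    """refine x,y,yaw of cell (origin height zc, level) by matching fin silhouette centroid+orientation; returns centroid-based shift"""
    from scipy.optimize import least_squares
    cs=np.array([[a*.012,b*.006,.022+.03*c] for a in(-1,1) for b in(-1,1) for c in(0,1)])
    def pred(p):
        h=cv2.convexHull(proj(m,rpy([0,0,p[2]]).apply(cs)+[p[0],p[1],zc]).astype(np.float32)); M=cv2.moments(h)
        return np.array([M['m10']/M['m00'],M['m01']/M['m00']]),np.degrees(.5*np.arctan2(2*M['mu11'],M['mu20']-M['mu02'])),M['m00']
    u0,a0,A0=pred([*guess,yaw])
    hs=cv2.cvtColor(im,cv2.COLOR_RGB2HSV); lo,hi={'o':((0,150,40),(18,255,255)),'b':((105,130,40),(128,255,255))}[col]
    k=cv2.inRange(hs,lo,hi);n,L,s,c=cv2.connectedComponentsWithStats(k)
    i=min((i for i in range(1,n) if s[i,4]>60),key=lambda i:np.hypot(*(c[i]-u0)))
    M=cv2.moments((L==i).astype(np.uint8)); a=np.degrees(.5*np.arctan2(2*M['mu11'],M['mu20']-M['mu02']))
    f=lambda p:np.r_[pred(p)[0]-c[i],.3*((pred(p)[1]-a+90)%180-90)]
    r=least_squares(f,[*guess,yaw],x_scale=[.01,.01,1])
    return r.x, dict(pix=c[i],pred=u0,ang=(a,a0),area=(s[i,4],A0))
E
python3 - <<'E'
from h import *
im,m=snap("wrist","w7");s=arm.state();print(s['tool_pos'],s['ee_rot'])
x,d=finfit(im,m,'b',0,[.4214,.1511],11.9);print(x,d)
h=cv2.cvtColor(im,cv2.COLOR_RGB2GRAY)
for z in(.06,.012): shows(([x[0],x[1],z],down(180+x[2])))
E
```

```text
[0.4215 0.1505 0.1593] [-179.9948   -0.1353 -168.1753]
[ 0.4215  0.1503 11.9   ] {'pix': array([252.4219, 174.0055]), 'pred': array([253.2934, 174.0266]), 'ang': (np.float64(-89.16788670822314), np.float64(89.8179514894114)), 'area': (np.int32(365), 432.9395651171217)}
[-0.2 -0.2 99.3] [-0.    -0.002 -0.001] rows 3.0
[ -0.3  -0.2 147.3] [-0.    -0.002 -0.001] rows 4.0
```

View pics/w7.png

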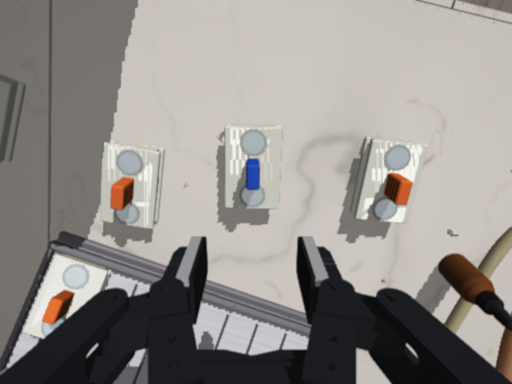

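Call:
step_arm(
  steps=[
    [45, 0, 0, 40, 0, 0, 0],
    [45, 0, 0, 80, 0, 0, 0],
    [45, 0, 0, 115, 0, 0, 0],
    [45, 0, 0, 130, 0, 0, 0],
    [45, 0, 0, 138, 0, 0, 0],
    [45, 0, 0, 143, 0, 0, 0],
    [45, 0, 0, 145, 0, 0, 0],
    [45, 0, 0, 145, 0, 0, 0],
    [5, 0, 0, 145, 0, 0, 0],
    [5, 0, 0, 145, 0, 0, 0],
    [5, 0, 0, 145, 0, 0, 0],
    [5, 0, 0, 145, 0, 0, 0],
    [5, 0, 0, 145, 0, 0, 0],
    [5, 0, 0, 145, 0, 0, 0],
  ],
  grip_force=60,
)

```text
t: 11.67
tool_pos: [0.4217, 0.1515, 0.0156]
ee_rot: [-180.0, 0.0, -168.1]
ft_force: [-1.6, 0.1, 5.8]
finger_gap: 0.0101
```

```bash
python3 - <<'E'
from h import *
shows(([.4217,.1512,.15],down(192)),([.5537,-.2492,.15],down(172.8)),([.5537,-.2492,.06],down(172.8)))
E
```

```text
[   0.1   -0.3 -134.4] [-0.     0.    -0.001] rows 4.0
[ -46.3 -419.4 -134.4] [-0.     0.     0.334] rows 11.0
[ -46.3 -419.4  -44.4] [-0.     0.     0.334] rows 11.0
```

Call:
step_arm(
  steps=[
    [5, 0, 0, -30, 0, 0, 0],
    [5, 0, 0, -70, 0, 0, 0],
    [5, 0, 0, -110, 0, 0, 0],
    [5, 0, 0, -134, 0, 0, 0],
    [5, -46, -419, -134, 0, 0, 0.334],
    [5, -46, -419, -134, 0, 0, 0.334],
    [5, -46, -419, -134, 0, 0, 0.334],
    [5, -46, -419, -134, 0, 0, 0.334],
    [5, -46, -419, -134, 0, 0, 0.334],
    [5, -46, -419, -134, 0, 0, 0.334],
    [5, -46, -419, -134, 0, 0, 0.334],
    [5, -46, -419, -134, 0, 0, 0.334],
    [5, -46, -419, -134, 0, 0, 0.334],
    [5, -46, -419, -134, 0, 0, 0.334],
    [5, -46, -419, -134, 0, 0, 0.334],
    [5, -46, -419, -134, 0, 0, 0.334],
    [5, -46, -419, -134, 0, 0, 0.334],
    [5, -46, -419, -134, 0, 0, 0.334],
  ],
)

```text
t: 13.17
tool_pos: [0.5523, -0.2472, 0.1482]
ee_rot: [180.0, -0.2, 172.9]
ft_force: [0.7, 0.5, -0.9]
finger_gap: 0.0102
```

```bash
python3 - <<'E'
from h import *
im,m=snap("wrist","w8");s=arm.state();print(s['tool_pos'],s['ee_rot'],s['ft_force'],s['finger_gap'])
shows(([.5537,-.2492,.15],down(172.8)),([.5537,-.2492,.052],down(172.8)))
D=rpy([0,0,-7.2])
for q in([-.0435,-.0295,.028],[-.0435,.0295,.028],[-.0625,.049,.028],[-.0625,-.049,.028]): print(proj(m,D.apply(q)+[.5537,-.2492,0])*2)
cv2.imwrite("pics/w8c.png",cv2.resize(im[60:260,130:380,::-1],None,fx=2.4,fy=2.4,interpolation=cv2.INTER_CUBIC))
E
```

```text
[ 0.5525 -0.247   0.1484] [179.9819  -0.1475 172.9309] [ 0.4106 -0.1439 -1.2961] 0.010243885329129046
[-1.5 -2.  -1.6] [ 0.    -0.003  0.002] rows 1.0
[-1.7 -2.1 96.4] [ 0.    -0.003  0.002] rows 3.0
[[436.4364 257.8806]]
[[567.0168 258.0657]]
[[612.501 214.894]]
[[390.989  214.5605]]
```

View pics/w8c.png

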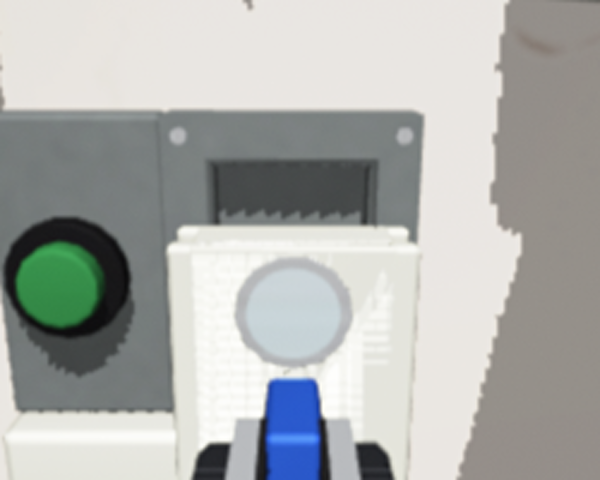

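Call:
step_arm(
  steps=[
    [5, -1.5, -1.5, 30, 0, 0, 0.002],
    [5, -1.5, -1.5, 65, 0, 0, 0.002],
    [5, -1.5, -1.5, 90, 0, 0, 0.002],
    [5, -1.5, -1.5, 96, 0, 0, 0.002],
    [5, -1.5, -1.5, 96, 0, 0, 0.002],
    [5, -1.5, -1.5, 96, 0, 0, 0.002],
    [5, -1.5, -1.5, 96, 0, 0, 0.002],
  ],
)

```text
t: 13.8
tool_pos: [0.5555, -0.2509, 0.0545]
ee_rot: [-179.9, 0.1, 172.7]
ft_force: [-0.1, 0.2, -0.9]
finger_gap: 0.0105
```

```bash
python3 - <<'E'
from h import *
s=arm.state();print(s['tool_pos'],s['ee_rot'],s['ft_force'],s['torque'])
shows(([.5539,-.2487,.040],down(172.8)))
E
```

```text
[ 0.5555 -0.2509  0.0545] [-179.9128    0.0743  172.7219] [-0.0941  0.2468 -0.8758] [-0.0305 -0.0562 -0.0509]
[ 1.9  2.1 14.5] [-0.002  0.001 -0.001] rows 1.0
```

Call:
step_arm(
  steps=[
    [5, 1.7, 2, 2, 0, 0, 0],
    [5, 1.7, 2, 2, 0, 0, 0],
    [5, 1.7, 2, 5, 0, 0, 0],
    [5, 1.7, 2, 8, 0, 0, 0],
    [5, 1.7, 2, 11, 0, 0, 0],
    [5, 1.7, 2, 14, 0, 0, 0],
    [5, 1.7, 2, 14, 0, 0, 0],
    [5, 1.7, 2, 14, 0, 0, 0],
  ],
)

```text
t: 14.47
tool_pos: [0.5524, -0.2491, 0.0383]
ee_rot: [-179.9, -0.1, 172.7]
ft_force: [0.3, -1.6, 0.1]
finger_gap: 0.0102
```

Call:
step_arm(
  steps=[
    [5, 0, 0, 3, 0, 0, 0],
    [5, 0, 0, 6, 0, 0, 0],
    [5, 0, 0, 9, 0, 0, 0],
    [5, 0, 0, 11, 0, 0, 0],
    [5, 0, 0, 13, 0, 0, 0],
    [5, 0, 0, 13, 0, 0, 0],
  ],
)

```text
t: 14.97
tool_pos: [0.5527, -0.2484, 0.0257]
ee_rot: [-180.0, -0.1, 172.7]
ft_force: [0.2, 0.3, 2.0]
finger_gap: 0.0102
```

Call:
step_arm(
  steps=[
    [5, 0, 0, 1, 0, 0, 0],
    [5, 0, 0, 2, 0, 0, 0],
    [5, 0, 0, 2, 0, 0, 0],
  ],
)

```text
t: 15.22
tool_pos: [0.5535, -0.2488, 0.0256]
ee_rot: [-179.9, 0.0, 172.7]
ft_force: [-2.2, 1.7, 15.7]
finger_gap: 0.0105
```

Call:
step_arm(
  steps=[
    [5, 0, 0, -2, 0, 0, 0],
    [30, 0, 0, -2, 0, 0, 0],
    [30, 0, 0, -2, 0, 0, 0],
    [30, 0, 0, -2, 0, 0, 0],
    [30, 0, 0, -2, 0, 0, 0],
    [30, 0, 0, -20, 0, 0, 0],
    [30, 0, 0, -50, 0, 0, 0],
    [30, 0, 0, -90, 0, 0, 0],
    [30, 0, 0, -120, 0, 0, 0],
    [30, 0, 0, -120, 0, 0, 0],
    [30, 0, 0, -120, 0, 0, 0],
  ],
)

```text
t: 16.13
tool_pos: [0.554, -0.2493, 0.1456]
ee_rot: [-179.9, 0.1, 172.7]
ft_force: [0.0, -0.3, -0.9]
finger_gap: 0.0303
```

```bash
python3 - <<'E'
from h import *
from est import m2
im,m=snap("wrist","w9");s=arm.state();print(s['tool_pos'],s['ee_rot'],s['ft_force'])
for zc in(.010,.012,.014): print(finfit(im,m,'b',zc,[.5537,-.2488],-7.2))
gb=max(blobs(im,'g',100),key=lambda b:b[1][4] if b[1][2]<2*b[1][3] else 0);print(gb)
print(tri([(m,gb[0]),(m2,(145.13,200.27))]),onz(m,gb[0],.035))
cv2.imwrite("pics/w9c.png",im[:,:,::-1])
E
```

```text
[ 0.5525 -0.2487  0.1437] [-179.9409   -0.0819  172.671 ] [ 0.4377 -0.2446 -1.2749]
(array([ 0.5525, -0.2501, -7.1967]), {'pix': array([252.0429, 179.1643]), 'pred': array([253.7185, 180.2399]), 'ang': (np.float64(-89.56516937497948), np.float64(89.83052803783121)), 'area': (np.int32(420), 516.5770763552282)})
(array([ 0.5519, -0.25  , -7.2   ]), {'pix': array([252.0429, 179.1643]), 'pred': array([253.7297, 180.9301]), 'ang': (np.float64(-89.56516937497948), np.float64(89.82941570854729)), 'area': (np.int32(420), 524.5802353199106)})
(array([ 0.5513, -0.2499, -7.2   ]), {'pix': array([252.0429, 179.1643]), 'pred': array([253.741, 181.63 ]), 'ang': (np.float64(-89.56516937497948), np.float64(89.82829103331224)), 'area': (np.int32(420), 532.7687600483187)})
(array([155.8587, 176.8725]), array([ 137,  159,   38,   37, 1090], dtype=int32))
[ 0.5425 -0.3364  0.0389] [[ 0.5435 -0.3379  0.035 ]]
```

View pics/w9c.png

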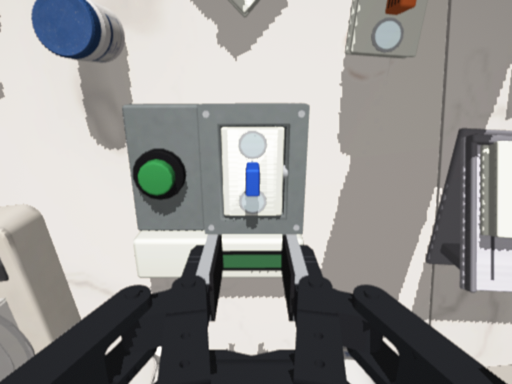

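```bash
python3 - <<'E'
from h import *
from est import m2
print(onz(m2,np.array([[85,325],[120,500]])*.64,.06))
shows(([.5430,-.337,.08],down(172.7)),([.5430,-.337,.04],down(172.7)))
E
```

```text
[[ 0.5445 -0.4404  0.06  ]
 [ 0.7119 -0.4423  0.06  ]]
[ -2.  -88.7  63.7] [-0.001 -0.001 -0.001] rows 3.0
[ -2.  -88.7 103.7] [-0.001 -0.001 -0.001] rows 4.0
```

Call:
step_arm(
  steps=[
    [0, -2, -89, 10, 0, 0, 0],
    [0, -2, -89, 30, 0, 0, 0],
    [0, -2, -89, 60, 0, 0, 0],
    [0, -2, -89, 85, 0, 0, 0],
    [0, -2, -89, 95, 0, 0, 0],
    [0, -2, -89, 103, 0, 0, 0],
    [0, -2, -89, 108, 0, 0, 0],
    [0, -2, -89, 110, 0, 0, 0],
    [0, -2, -89, 110, 0, 0, 0],
  ],
)

```text
t: 16.93
tool_pos: [0.5438, -0.3365, 0.034]
ee_rot: [-180.0, -0.1, 172.8]
ft_force: [-0.7, -0.1, -0.2]
finger_gap: 0.0001
```

Call:
step_arm(
  steps=[
    [0, 0, 0, 2, 0, 0, 0],
    [0, 0, 0, 4, 0, 0, 0],
    [0, 0, 0, 6, 0, 0, 0],
    [0, 0, 0, 8, 0, 0, 0],
    [0, 0, 0, 8, 0, 0, 0],
  ],
)

```text
t: 17.35
tool_pos: [0.5426, -0.3371, 0.0253]
ee_rot: [-180.0, -0.1, 172.7]
ft_force: [0.5, 0.1, 0.2]
finger_gap: 0.0001
```

Call:
step_arm(
  steps=[
    [0, 0, 0, 2, 0, 0, 0],
    [0, 0, 0, 3, 0, 0, 0],
    [0, 0, 0, 4, 0, 0, 0],
    [0, 0, 0, 5, 0, 0, 0],
    [0, 0, 0, 5, 0, 0, 0],
  ],
)

```text
t: 17.77
tool_pos: [0.5428, -0.3372, 0.0202]
ee_rot: [-180.0, -0.1, 172.7]
ft_force: [-0.3, 0.5, 0.3]
finger_gap: -0.0003
```

Call:
step_arm(
  steps=[
    [0, 0, 0, 2, 0, 0, 0],
    [0, 0, 0, 3, 0, 0, 0],
    [0, 0, 0, 4, 0, 0, 0],
    [0, 0, 0, 5, 0, 0, 0],
    [0, 0, 0, 5, 0, 0, 0],
  ],
)

```text
t: 18.18
tool_pos: [0.543, -0.3373, 0.0155]
ee_rot: [-179.9, -0.1, 172.7]
ft_force: [-0.5, 0.2, 3.1]
finger_gap: 0.0001
```

Call:
step_arm(
  steps=[
    [0, 0, 0, 2, 0, 0, 0],
    [0, 0, 0, 3, 0, 0, 0],
    [0, 0, 0, 4, 0, 0, 0],
    [0, 0, 0, 5, 0, 0, 0],
    [0, 0, 0, 5, 0, 0, 0],
  ],
)

```text
t: 18.6
tool_pos: [0.5431, -0.3375, 0.0136]
ee_rot: [-179.9, -0.1, 172.7]
ft_force: [-7.2, 4.1, 24.4]
finger_gap: 0.0001
```

```bash
python3 - <<'E'
from h import *
print(arm.state()['qpos'])
shows(([.369,-.2445,.15],down(220.3)))
E
```

```text
[ 32.6713  38.9567  -4.5052  97.8561   4.2678  43.4169 108.7275]
[ 184.8   69.8 -136.2] [-0.    -0.002 -0.831] rows 7.0
```

```bash
python3 - <<'E'
from h import *
shows(([.369,-.2445,.15],down(40.3)))
E
```

```text
[ 184.8   69.8 -136.2] [-0.003  0.001  2.31 ] rows 19.0
```

Call:
step_arm(
  steps=[
    [0, 0, 0, -5, 0, 0, 0],
    [0, 0, 0, -20, 0, 0, 0],
    [0, 0, 0, -50, 0, 0, 0],
    [0, 0, 0, -90, 0, 0, 0],
    [0, 0, 0, -130, 0, 0, 0],
    [0, 0, 0, -141, 0, 0, 0],
    [45, 0, 0, -141, 0, 0, 0],
    [45, 0, 0, -141, 0, 0, 0],
  ],
)

```text
t: 19.27
tool_pos: [0.5434, -0.3373, 0.152]
ee_rot: [-179.9, -0.0, 172.7]
ft_force: [-0.1, 0.2, -0.8]
finger_gap: 0.0237
```

```bash
python3 - <<'E'
from h import *
shows(([.369,-.2445,.15],down(40.3)))
E
```

```text
[184.9  69.8   2. ] [-0.001  0.001  2.31 ] rows 19.0
```

Call:
step_arm(
  steps=[
    [45, 185, 70, 2, 0, 0, 2.31],
    [45, 185, 70, 2, 0, 0, 2.31],
    [45, 185, 70, 2, 0, 0, 2.31],
    [45, 185, 70, 2, 0, 0, 2.31],
    [45, 185, 70, 2, 0, 0, 2.31],
    [45, 185, 70, 2, 0, 0, 2.31],
    [45, 185, 70, 2, 0, 0, 2.31],
    [45, 185, 70, 2, 0, 0, 2.31],
    [45, 185, 70, 2, 0, 0, 2.31],
    [45, 185, 70, 2, 0, 0, 2.31],
    [45, 185, 70, 2, 0, 0, 2.31],
    [45, 185, 70, 2, 0, 0, 2.31],
    [45, 185, 70, 2, 0, 0, 2.31],
    [45, 185, 70, 2, 0, 0, 2.31],
    [45, 185, 70, 2, 0, 0, 2.31],
    [45, 185, 70, 2, 0, 0, 2.31],
    [45, 185, 70, 2, 0, 0, 2.31],
    [45, 185, 70, 2, 0, 0, 2.31],
    [45, 185, 70, 2, 0, 0, 2.31],
    [45, 185, 70, 2, 0, 0, 2.31],
  ],
)

```text
t: 20.93
tool_pos: [0.367, -0.2433, 0.1479]
ee_rot: [-179.7, 0.2, 40.2]
ft_force: [-0.1, 0.5, -0.1]
finger_gap: 0.045
```

Call:
step_arm(
  steps=[
    [45, 0, 0, 0, 0, 0, 0],
    [45, 0, 0, 0, 0, 0, 0],
    [45, 0, 0, 0, 0, 0, 0],
    [45, 0, 0, 0, 0, 0, 0],
  ],
)

```text
t: 21.27
tool_pos: [0.3683, -0.2441, 0.1495]
ee_rot: [-179.9, 0.1, 40.4]
ft_force: [0.3, -0.4, -0.5]
finger_gap: 0.0454
```

```bash
cat > look.py <<'E'
import sys
from h import *
x0,y0,yaw,name=float(sys.argv[1]),float(sys.argv[2]),float(sys.argv[3]),sys.argv[4]
im,m=snap("wrist",name);s=arm.state();print(s['tool_pos'],s['ee_rot'],s['qpos'][6])
x,d=finfit(im,m,'o',0,[x0,y0],yaw);print(x,d)
C=rpy([0,0,x[2]])
print("win pred",proj(m,C.apply([[-.027,0,.022],[.027,0,.022]])+[x[0],x[1],0]))
b=180 if abs((s['ee_rot'][2]-x[2]+180)%360-180)>90 else 0
shows(([x[0],x[1],.0145],down(b+x[2])))
E
python3 look.py .369 -.2445 40.3 wD
```

```text
[ 0.3684 -0.2441  0.1496] [-179.9232    0.1225   40.3564] -16.9045567143134
[ 0.369  -0.2448 40.3   ] {'pix': array([252.8549, 173.3087]), 'pred': array([252.6268, 173.079 ]), 'ang': (np.float64(-88.59926240482856), np.float64(-89.91354607472347)), 'area': (np.int32(379), 465.84523029229604)}
win pred [[252.7407 194.6422]
 [252.8762 140.4581]]
[  0.3   1.1 135.1] [-0.001  0.002  0.001] rows 4.0
```

Call:
step_arm(
  steps=[
    [45, 0, 1, 40, 0, 0, 0],
    [45, 0, 1, 80, 0, 0, 0],
    [45, 0, 1, 110, 0, 0, 0],
    [45, 0, 1, 125, 0, 0, 0],
    [45, 0, 1, 132, 0, 0, 0],
    [45, 0, 1, 135, 0, 0, 0],
    [45, 0, 1, 135, 0, 0, 0],
    [5, 0, 1, 135, 0, 0, 0],
    [5, 0, 1, 135, 0, 0, 0],
    [5, 0, 1, 135, 0, 0, 0],
    [5, 0, 1, 135, 0, 0, 0],
    [5, 0, 1, 135, 0, 0, 0],
    [5, 0, 1, 133, 0, 0, 0],
    [5, 0, 1, 110, 0, 0, 0],
    [5, 0, 1, 75, 0, 0, 0],
    [5, 0, 1, 35, 0, 0, 0],
    [5, 0, 1, -10, 0, 0, 0],
    [5, 0, 1, -10, 0, 0, 0],
    [5, 0, 1, -10, 0, 0, 0],
  ],
)

```text
t: 22.9
tool_pos: [0.3716, -0.246, 0.163]
ee_rot: [179.7, -0.1, 40.3]
ft_force: [0.2, -0.1, -1.9]
finger_gap: 0.0101
```

```bash
python3 - <<'E'
from h import *
print(arm.state()['tool_pos'],arm.state()['ee_rot'],arm.state()['finger_gap'])
p=pl(.055,-.067,.08); print(p)
shows(([p[0]-.03,p[1],.18],TR),(p,TR))
E
```

```text
[ 0.3716 -0.246   0.163 ] [179.6705  -0.0822  40.3365] 0.010092740333235949
[0.5936 0.0562 0.1166]
[ 342.  -106.   -17.1] [-0.431 -0.196 -2.242] rows 19.0
[364.8 -86.9  46.4] [-0.431 -0.196 -2.242] rows 19.0
```

Call:
step_arm(
  steps=[
    [5, 342, -106, -17, -0.431, -0.196, -2.242],
    [5, 342, -106, -17, -0.431, -0.196, -2.242],
    [5, 342, -106, -17, -0.431, -0.196, -2.242],
    [5, 342, -106, -17, -0.431, -0.196, -2.242],
    [5, 342, -106, -17, -0.431, -0.196, -2.242],
    [5, 342, -106, -17, -0.431, -0.196, -2.242],
    [5, 342, -106, -17, -0.431, -0.196, -2.242],
    [5, 342, -106, -17, -0.431, -0.196, -2.242],
    [5, 342, -106, -17, -0.431, -0.196, -2.242],
    [5, 342, -106, -17, -0.431, -0.196, -2.242],
    [5, 342, -106, -17, -0.431, -0.196, -2.242],
    [5, 342, -106, -17, -0.431, -0.196, -2.242],
    [5, 342, -106, -17, -0.431, -0.196, -2.242],
    [5, 342, -106, -17, -0.431, -0.196, -2.242],
    [5, 342, -106, -17, -0.431, -0.196, -2.242],
    [5, 342, -106, -17, -0.431, -0.196, -2.242],
    [5, 342, -106, -17, -0.431, -0.196, -2.242],
    [5, 342, -106, -17, -0.431, -0.196, -2.242],
    [5, 342, -106, -17, -0.431, -0.196, -2.242],
    [5, 342, -106, -17, -0.431, -0.196, -2.242],
  ],
)

```text
t: 24.57
tool_pos: [0.559, 0.0562, 0.1737]
ee_rot: [180.0, 21.3, 170.7]
ft_force: [0.3, -0.4, -1.1]
finger_gap: 0.0102
```

Call:
step_arm(
  steps=[
    [5, 0, 0, 0, 0, 0, 0],
    [5, 0, 0, 0, 0, 0, 0],
    [5, 0, 0, 0, 0, 0, 0],
  ],
)

```text
t: 24.82
tool_pos: [0.5611, 0.0576, 0.1756]
ee_rot: [179.9, 21.5, 170.6]
ft_force: [-0.0, 0.4, -0.6]
finger_gap: 0.0103
```

```bash
python3 - <<'E'
from h import *
print(arm.state()['tool_pos'],arm.state()['ee_rot'],arm.state()['finger_gap'])
shows((pl(.055,-.067,.04),TR),(pl(.055,-.067,.012),TR))
E
```

```text
[0.5611 0.0576 0.1756] [179.8879  21.5203 170.6188] 0.010335941241305149
[ -8.7   3.8 106.7] [ 0.001 -0.008 -0.001] rows 3.0
[ -8.9   3.7 134.7] [ 0.001 -0.008 -0.001] rows 4.0
```

Call:
step_arm(
  steps=[
    [5, -9, 4, 35, 0, -0.008, 0],
    [5, -9, 4, 75, 0, -0.008, 0],
    [5, -9, 4, 110, 0, -0.008, 0],
    [5, -9, 4, 125, 0, -0.008, 0],
    [5, -9, 4, 130, 0, -0.008, 0],
    [5, -9, 4, 130, 0, -0.008, 0],
    [5, -9, 4, 130, 0, -0.008, 0],
  ],
)

```text
t: 25.4
tool_pos: [0.6177, 0.053, 0.0591]
ee_rot: [179.9, 22.1, 170.7]
ft_force: [0.9, 0.5, 0.2]
finger_gap: 0.01
```

```bash
cat > st.py <<'E'
from h import *
s=arm.state();print(s['tool_pos'],s['ee_rot'],s['ft_force'],s['finger_gap']); print("plate",1e3*PR.inv().apply(s['tool_pos']-PL))
E
python3 st.py
```

```text
[0.6177 0.053  0.0591] [179.8804  22.0539 170.6802] [0.8891 0.5393 0.1756] 0.010044583470129913
plate [ 55.9841 -66.2495  29.2474]
```

Call:
step_arm(
  steps=[
    [5, 0, 0, 3, 0, 0, 0],
    [5, 0, 0, 5, 0, 0, 0],
    [5, 0, 0, 6, 0, 0, 0],
    [5, 0, 0, 6, 0, 0, 0],
  ],
)

```text
t: 25.73
tool_pos: [0.6201, 0.0519, 0.0539]
ee_rot: [179.9, 22.1, 170.6]
ft_force: [-0.5, -0.7, -1.1]
finger_gap: 0.0101
```

Call:
step_arm(
  steps=[
    [5, 0, 0, 1, 0, 0, 0],
    [5, 0, 0, 2, 0, 0, 0],
    [5, 0, 0, 2, 0, 0, 0],
  ],
)

```text
t: 25.98
tool_pos: [0.6206, 0.0519, 0.0524]
ee_rot: [179.9, 22.1, 170.7]
ft_force: [-6.6, -0.5, 9.4]
finger_gap: 0.0104
```

Call:
step_arm(
  steps=[
    [5, 0, 0, -1.5, 0, 0, 0],
    [30, 0, 0, -1.5, 0, 0, 0],
    [30, 0, 0, -1.5, 0, 0, 0],
    [30, 0, 0, -1.5, 0, 0, 0],
    [30, 0, 0, -1.5, 0, 0, 0],
    [30, 0, 0, -20, 0, 0, 0],
    [30, 0, 0, -50, 0, 0, 0],
    [30, 0, 0, -90, 0, 0, 0],
    [30, 0, 0, -115, 0, 0, 0],
    [30, 0, 0, -115, 0, 0, 0],
    [30, 0, 0, -115, 0, 0, 0],
  ],
)

```text
t: 26.9
tool_pos: [0.579, 0.0587, 0.1599]
ee_rot: [179.8, 22.3, 170.6]
ft_force: [0.1, -0.5, -0.9]
finger_gap: 0.0299
```

```bash
cat > chk.py <<'E'
import sys
from h import *
im,m=snap("wrist",sys.argv[1])
for c,s in blobs(im,'o',40): print(c,s[4])
for y in map(float,sys.argv[2:]): print("pred",y,proj(m,PR.apply([.042,y,.037])+PL))
E
python3 chk.py wp2 -.134 -.067; python3 - <<'E'
from h import *
shows(([.424,-.118,.15],down(169.1)))
E
```

```text
[184.4459   1.7568] 74
[170.1627 161.3861] 461
[251.8333 162.5881] 420
pred -0.134 [[175.5112 161.7991]]
pred -0.067 [[252.6043 161.6402]]
[ 117.5 -199.   -39.2] [0.007 0.386 0.027] rows 6.0
```

Call:
step_arm(
  steps=[
    [45, 117, -199, -39, 0.007, 0.386, 0.027],
    [45, 117, -199, -39, 0.007, 0.386, 0.027],
    [45, 117, -199, -39, 0.007, 0.386, 0.027],
    [45, 117, -199, -39, 0.007, 0.386, 0.027],
    [45, 117, -199, -39, 0.007, 0.386, 0.027],
    [45, 117, -199, -39, 0.007, 0.386, 0.027],
    [45, 117, -199, -39, 0.007, 0.386, 0.027],
    [45, 117, -199, -39, 0.007, 0.386, 0.027],
    [45, 117, -199, -39, 0.007, 0.386, 0.027],
    [45, 117, -199, -39, 0.007, 0.386, 0.027],
    [45, 117, -199, -39, 0.007, 0.386, 0.027],
  ],
)

```text
t: 27.87
tool_pos: [0.4251, -0.1165, 0.1495]
ee_rot: [180.0, -0.1, 169.3]
ft_force: [0.2, 0.3, 0.5]
finger_gap: 0.0452
```

```bash
python3 look.py .424 -.118 -10.9 wC
```

```text
[ 0.425  -0.1166  0.1495] [179.9837  -0.0886 169.2561] 87.00818353599746
[  0.4236  -0.1185 -10.9   ] {'pix': array([250.4757, 175.3189]), 'pred': array([251.0828, 175.6211]), 'ang': (np.float64(89.93159200375338), np.float64(-89.86359686318798)), 'area': (np.int32(370), 464.5931629219558)}
win pred [[250.6009 142.5358]
 [250.5075 196.5843]]
[  0.8  -2.1 135. ] [ 0.    -0.002  0.003] rows 4.0
```

Call:
step_arm(
  steps=[
    [45, 0, -2, 40, 0, 0, 0],
    [45, 0, -2, 80, 0, 0, 0],
    [45, 0, -2, 110, 0, 0, 0],
    [45, 0, -2, 125, 0, 0, 0],
    [45, 0, -2, 132, 0, 0, 0],
    [45, 0, -2, 135, 0, 0, 0],
    [45, 0, -2, 135, 0, 0, 0],
    [5, 0, -2, 135, 0, 0, 0],
    [5, 0, -2, 135, 0, 0, 0],
    [5, 0, -2, 135, 0, 0, 0],
    [5, 0, -2, 135, 0, 0, 0],
    [5, 0, -2, 135, 0, 0, 0],
    [5, 0, -2, 133, 0, 0, 0],
    [5, 0, -2, 110, 0, 0, 0],
    [5, 0, -2, 75, 0, 0, 0],
    [5, 0, -2, 35, 0, 0, 0],
    [5, 0, -2, -10, 0, 0, 0],
    [5, 0, -2, -20, 0, 0, 0],
    [5, 0, -2, -20, 0, 0, 0],
    [5, 0, -2, -20, 0, 0, 0],
  ],
)

```text
t: 29.58
tool_pos: [0.4244, -0.1202, 0.1709]
ee_rot: [-179.9, 0.1, 169.1]
ft_force: [0.1, -0.2, -1.8]
finger_gap: 0.0103
```

```bash
python3 - <<'E'
from h import *
s=arm.state();print(s['tool_pos'],s['finger_gap'])
shows((pl(.055,0,.10),TR))
E
```

```text
[ 0.4244 -0.1202  0.1709] 0.010296313689368546
[-123.3  272.1   35.6] [-0.006 -0.382 -0.028] rows 8.0
```

Call:
step_arm(
  steps=[
    [5, -123, 272, 0, -0.006, -0.382, -0.028],
    [5, -123, 272, 0, -0.006, -0.382, -0.028],
    [5, -123, 272, 0, -0.006, -0.382, -0.028],
    [5, -123, 272, 0, -0.006, -0.382, -0.028],
    [5, -123, 272, 0, -0.006, -0.382, -0.028],
    [5, -123, 272, 0, -0.006, -0.382, -0.028],
    [5, -123, 272, 0, -0.006, -0.382, -0.028],
    [5, -123, 272, 35, -0.006, -0.382, -0.028],
    [5, -123, 272, 35, -0.006, -0.382, -0.028],
    [5, -123, 272, 35, -0.006, -0.382, -0.028],
    [5, -123, 272, 35, -0.006, -0.382, -0.028],
    [5, -123, 272, 35, -0.006, -0.382, -0.028],
  ],
)

```text
t: 30.58
tool_pos: [0.5956, 0.1227, 0.1348]
ee_rot: [-180.0, 21.8, 170.7]
ft_force: [-0.0, -1.5, -0.7]
finger_gap: 0.0104
```

```bash
python3 st.py; python3 - <<'E'
from h import *
shows((pl(.055,0,.012),TR))
E
```

```text
[0.5956 0.1227 0.1348] [-179.9898   21.8134  170.6602] [-0.0139 -1.5087 -0.6928] 0.010423000528585627
plate [ 53.7222  -1.0598 111.8571]
[-1.6  1.1 88.2] [-0.    -0.003 -0.001] rows 3.0
```

Call:
step_arm(
  steps=[
    [5, -1, 1, 40, 0, -0.003, 0],
    [5, -1, 1, 70, 0, -0.003, 0],
    [5, -1, 1, 82, 0, -0.003, 0],
    [5, -1, 1, 86, 0, -0.003, 0],
    [5, -1, 1, 88, 0, -0.003, 0],
    [5, -1, 1, 88, 0, -0.003, 0],
  ],
)

```text
t: 31.08
tool_pos: [0.63, 0.1192, 0.0548]
ee_rot: [179.9, 22.1, 170.7]
ft_force: [-0.5, 0.6, -1.1]
finger_gap: 0.01
```

```bash
python3 st.py
```

```text
[0.63   0.1192 0.0548] [179.9213  22.094  170.6544] [-0.5081  0.5576 -1.1479] 0.010007342581912939
plate [55.7365  1.1106 24.714 ]
```

Contact expected ~2–3 mm lower; lower 2 mm, release, retreat.

Call:
step_arm(
  steps=[
    [5, 0, 0, 1, 0, 0, 0],
    [5, 0, 0, 2, 0, 0, 0],
    [30, 0, 0, 2, 0, 0, 0],
    [30, 0, 0, 2, 0, 0, 0],
    [30, 0, 0, 2, 0, 0, 0],
    [30, 0, 0, 2, 0, 0, 0],
    [30, 0, 0, -15, 0, 0, 0],
    [30, 0, 0, -50, 0, 0, 0],
    [30, 0, 0, -90, 0, 0, 0],
    [30, 0, 0, -115, 0, 0, 0],
    [30, 0, 0, -115, 0, 0, 0],
    [30, 0, 0, -115, 0, 0, 0],
  ],
)

```text
t: 32.08
tool_pos: [0.5879, 0.1269, 0.1621]
ee_rot: [179.9, 22.2, 170.7]
ft_force: [-0.4, -0.7, -0.4]
finger_gap: 0.0299
```

```bash
python3 chk.py wp3 -.134 -.067 0; python3 - <<'E'
from h import *
shows(([.4665,.0317,.15],down(182.8)))
E
```

```text
[83.0135  2.7432] 148
[ 87.6303 161.6912] 476
[169.2467 162.8843] 458
[251.0411 164.2343] 414
pred -0.134 [[ 98.1034 162.3653]]
pred -0.067 [[174.3952 162.324 ]]
pred 0.0 [[250.6126 162.2826]]
[ 100.2 -112.7  -29.4] [-0.04   0.384 -0.208] rows 4.0
```

Call:
step_arm(
  steps=[
    [45, 100, -113, -29, -0.04, 0.384, -0.208],
    [45, 100, -113, -29, -0.04, 0.384, -0.208],
    [45, 100, -113, -29, -0.04, 0.384, -0.208],
    [45, 100, -113, -29, -0.04, 0.384, -0.208],
    [45, 100, -113, -29, -0.04, 0.384, -0.208],
    [45, 100, -113, -29, -0.04, 0.384, -0.208],
    [45, 100, -113, -29, -0.04, 0.384, -0.208],
    [45, 100, -113, -29, -0.04, 0.384, -0.208],
    [45, 100, -113, -29, -0.04, 0.384, -0.208],
  ],
)

```text
t: 32.88
tool_pos: [0.4667, 0.033, 0.1489]
ee_rot: [180.0, -0.1, -177.1]
ft_force: [0.8, 0.7, 0.2]
finger_gap: 0.0448
```

```bash
python3 look.py .4665 .0317 2.8 wB
```

```text
[0.4666 0.033  0.149 ] [ 179.9658   -0.0752 -177.0872] 74.96380605514265
[0.4665 0.0308 2.8   ] {'pix': array([250.1349, 176.5064]), 'pred': array([251.1782, 176.6282]), 'ang': (np.float64(-88.77251233747774), np.float64(-89.94022048257109)), 'area': (np.int32(393), 466.6028787303949)}
win pred [[250.2326 143.7149]
 [250.2204 197.7368]]
[  0.1  -2.3 134.5] [ 0.001 -0.001  0.002] rows 4.0
```

Call:
step_arm(
  steps=[
    [45, 0, -2, 40, 0, 0, 0],
    [45, 0, -2, 80, 0, 0, 0],
    [45, 0, -2, 110, 0, 0, 0],
    [45, 0, -2, 125, 0, 0, 0],
    [45, 0, -2, 132, 0, 0, 0],
    [45, 0, -2, 135, 0, 0, 0],
    [45, 0, -2, 135, 0, 0, 0],
    [5, 0, -2, 135, 0, 0, 0],
    [5, 0, -2, 135, 0, 0, 0],
    [5, 0, -2, 135, 0, 0, 0],
    [5, 0, -2, 135, 0, 0, 0],
    [5, 0, -2, 135, 0, 0, 0],
    [5, 0, -2, 133, 0, 0, 0],
    [5, 0, -2, 110, 0, 0, 0],
    [5, 0, -2, 75, 0, 0, 0],
    [5, 0, -2, 35, 0, 0, 0],
    [5, 0, -2, -10, 0, 0, 0],
    [5, 0, -2, -20, 0, 0, 0],
    [5, 0, -2, -20, 0, 0, 0],
    [5, 0, -2, -20, 0, 0, 0],
  ],
)

```text
t: 34.6
tool_pos: [0.4671, 0.0292, 0.1703]
ee_rot: [-179.9, 0.0, -177.2]
ft_force: [-0.3, -0.1, -1.0]
finger_gap: 0.01
```

```bash
python3 - <<'E'
from h import *
s=arm.state();print(s['tool_pos'],s['finger_gap'])
shows((pl(.055,.067,.10),TR))
E
```

```text
[0.4671 0.0292 0.1703] 0.010046043836824456
[-148.3  153.5   35.1] [ 0.04  -0.382  0.208] rows 6.0
```

Call:
step_arm(
  steps=[
    [5, -148, 154, 0, 0.04, -0.382, 0.208],
    [5, -148, 154, 0, 0.04, -0.382, 0.208],
    [5, -148, 154, 0, 0.04, -0.382, 0.208],
    [5, -148, 154, 0, 0.04, -0.382, 0.208],
    [5, -148, 154, 0, 0.04, -0.382, 0.208],
    [5, -148, 154, 35, 0.04, -0.382, 0.208],
    [5, -148, 154, 35, 0.04, -0.382, 0.208],
    [5, -148, 154, 35, 0.04, -0.382, 0.208],
    [5, -148, 154, 35, 0.04, -0.382, 0.208],
    [5, -148, 154, 35, 0.04, -0.382, 0.208],
    [5, -148, 154, 35, 0.04, -0.382, 0.208],
  ],
)

```text
t: 35.52
tool_pos: [0.6063, 0.189, 0.1339]
ee_rot: [-179.9, 21.8, 170.7]
ft_force: [-0.3, -0.3, -0.9]
finger_gap: 0.0104
```

```bash
python3 st.py; python3 - <<'E'
from h import *
shows((pl(.055,.067,.012),TR))
E
```

```text
[0.6063 0.189  0.1339] [-179.9487   21.8392  170.6666] [-0.2982 -0.3431 -0.9074] 0.010393126109496744
plate [ 53.1864  66.1561 111.1064]
[-2.1  0.9 87.4] [-0.001 -0.003 -0.001] rows 3.0
```

Call:
step_arm(
  steps=[
    [5, -1, 1, 40, 0, -0.003, 0],
    [5, -1, 1, 70, 0, -0.003, 0],
    [5, -1, 1, 82, 0, -0.003, 0],
    [5, -1, 1, 86, 0, -0.003, 0],
    [5, -1, 1, 88, 0, -0.003, 0],
    [5, -1, 1, 88, 0, -0.003, 0],
  ],
)

```text
t: 36.02
tool_pos: [0.6405, 0.1866, 0.0539]
ee_rot: [179.9, 22.1, 170.7]
ft_force: [-0.6, -0.5, -1.0]
finger_gap: 0.0102
```

```bash
python3 st.py
```

```text
[0.6405 0.1866 0.0539] [179.9319  22.0915 170.7115] [-0.6003 -0.4911 -0.9811] 0.01015674797991276
plate [54.8866 69.2944 24.0634]
```

Call:
step_arm(
  steps=[
    [5, 0, -1, 1, 0, 0, 0],
    [5, 0, -1, 1.5, 0, 0, 0],
    [30, 0, -1, 1.5, 0, 0, 0],
    [30, 0, -1, 1.5, 0, 0, 0],
    [30, 0, -1, 1.5, 0, 0, 0],
    [30, 0, -1, 1.5, 0, 0, 0],
    [30, 0, -1, -15, 0, 0, 0],
    [30, 0, -1, -50, 0, 0, 0],
    [30, 0, -1, -90, 0, 0, 0],
    [30, 0, -1, -115, 0, 0, 0],
    [30, 0, -1, -115, 0, 0, 0],
    [30, 0, -1, -115, 0, 0, 0],
  ],
)

```text
t: 37.02
tool_pos: [0.5984, 0.1929, 0.1616]
ee_rot: [179.9, 22.3, 170.7]
ft_force: [-0.4, -0.4, -1.1]
finger_gap: 0.0301
```

```bash
python3 chk.py wp4 -.134 -.067 0 .067; python3 - <<'E'
from h import *
shows(([.408,.292,.15],down(187.1)))
E
```

```text
[ 11.8594 162.225 ] 569
[ 87.9789 163.1224] 474
[170.9131 164.3541] 449
[250.6576 165.702 ] 406
pred -0.134 [[ 21.6438 162.8081]]
pred -0.067 [[ 98.0919 162.7752]]
pred 0.0 [[174.4515 162.7425]]
pred 0.067 [[250.7227 162.7097]]
[192.2  68.1 -67.4] [-0.055  0.383 -0.282] rows 6.0
```

Call:
step_arm(
  steps=[
    [45, 192, 68, -67, -0.055, 0.383, -0.282],
    [45, 192, 68, -67, -0.055, 0.383, -0.282],
    [45, 192, 68, -67, -0.055, 0.383, -0.282],
    [45, 192, 68, -67, -0.055, 0.383, -0.282],
    [45, 192, 68, -67, -0.055, 0.383, -0.282],
    [45, 192, 68, -67, -0.055, 0.383, -0.282],
    [45, 192, 68, -67, -0.055, 0.383, -0.282],
    [45, 192, 68, -67, -0.055, 0.383, -0.282],
    [45, 192, 68, -67, -0.055, 0.383, -0.282],
    [45, 192, 68, -67, -0.055, 0.383, -0.282],
  ],
)

```text
t: 37.9
tool_pos: [0.4091, 0.291, 0.149]
ee_rot: [-180.0, -0.1, -173.0]
ft_force: [-0.2, -1.1, 0.6]
finger_gap: 0.0453
```

```bash
python3 look.py .408 .292 7.1 wA
```

```text
[0.409  0.2911 0.1491] [ 179.9954   -0.0551 -173.0306] 41.552722927047995
[0.4869 0.2977 7.1   ] {'pix': array([249.634 , 251.9716]), 'pred': array([253.8973, 175.8618]), 'ang': (np.float64(-89.12400800878555), np.float64(89.75313344748461)), 'area': (np.int32(388), 466.4740183232352)}
win pred [[249.6795 220.1859]
 [249.8975 266.4054]]
[-78.2  -2.9 134.5] [ 0.    -0.001 -0.002] rows 4.0
```

View pics/wA.png

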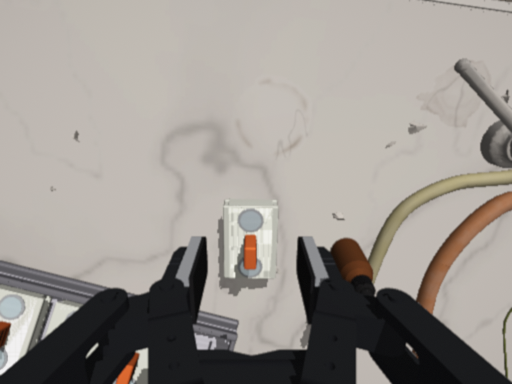

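Call:
step_arm(
  steps=[
    [45, -78, -3, 0, 0, 0, 0],
    [45, -78, -3, 0, 0, 0, 0],
    [45, -78, -3, 0, 0, 0, 0],
    [45, -78, -3, 0, 0, 0, 0],
    [45, -78, -3, 0, 0, 0, 0],
  ],
)

```text
t: 38.37
tool_pos: [0.4856, 0.2982, 0.1489]
ee_rot: [180.0, -0.1, -173.0]
ft_force: [-0.5, -0.2, -0.5]
finger_gap: 0.0451
```

```bash
python3 look.py .487 .298 7.1 wA2
```

```text
[0.485  0.2985 0.149 ] [ 179.9804   -0.1119 -172.9024] 44.274718534896415
[0.4864 0.2978 7.1   ] {'pix': array([251.9474, 177.8271]), 'pred': array([252.0474, 178.4844]), 'ang': (np.float64(-89.95315459152167), np.float64(89.877238269834)), 'area': (np.int32(399), 466.3594131625723)}
win pred [[251.8634 145.0112]
 [251.9202 198.9104]]
[ -1.6  -0.9 134.5] [ 0.    -0.002 -0.   ] rows 4.0
```

Call:
step_arm(
  steps=[
    [45, -1, -1, 40, 0, 0, 0],
    [45, -1, -1, 80, 0, 0, 0],
    [45, -1, -1, 110, 0, 0, 0],
    [45, -1, -1, 125, 0, 0, 0],
    [45, -1, -1, 132, 0, 0, 0],
    [45, -1, -1, 135, 0, 0, 0],
    [45, -1, -1, 135, 0, 0, 0],
    [5, -1, -1, 135, 0, 0, 0],
    [5, -1, -1, 135, 0, 0, 0],
    [5, -1, -1, 135, 0, 0, 0],
    [5, -1, -1, 135, 0, 0, 0],
    [5, -1, -1, 135, 0, 0, 0],
    [5, -1, -1, 133, 0, 0, 0],
    [5, -1, -1, 110, 0, 0, 0],
    [5, -1, -1, 75, 0, 0, 0],
    [5, -1, -1, 35, 0, 0, 0],
    [5, -1, -1, -10, 0, 0, 0],
    [5, -1, -1, -20, 0, 0, 0],
    [5, -1, -1, -20, 0, 0, 0],
    [5, -1, -1, -20, 0, 0, 0],
  ],
)

```text
t: 40.08
tool_pos: [0.4873, 0.2976, 0.1699]
ee_rot: [180.0, 0.1, -172.9]
ft_force: [-0.4, -0.1, -2.4]
finger_gap: 0.0102
```

```bash
python3 - <<'E'
from h import *
s=arm.state();print(s['tool_pos'],s['finger_gap'])
shows((pl(.055,.136,.10),TR))
E
```

```text
[0.4873 0.2976 0.1699] 0.010231971084791597
[-125.8  -55.8   34.9] [ 0.055 -0.381  0.282] rows 4.0
```

Call:
step_arm(
  steps=[
    [5, -126, -56, 0, 0.055, -0.381, 0.282],
    [5, -126, -56, 0, 0.055, -0.381, 0.282],
    [5, -126, -56, 0, 0.055, -0.381, 0.282],
    [5, -126, -56, 0, 0.055, -0.381, 0.282],
    [5, -126, -56, 0, 0.055, -0.381, 0.282],
    [5, -126, -56, 35, 0.055, -0.381, 0.282],
    [5, -126, -56, 35, 0.055, -0.381, 0.282],
    [5, -126, -56, 35, 0.055, -0.381, 0.282],
    [5, -126, -56, 35, 0.055, -0.381, 0.282],
    [5, -126, -56, 35, 0.055, -0.381, 0.282],
    [5, -126, -56, 35, 0.055, -0.381, 0.282],
  ],
)

```text
t: 41.0
tool_pos: [0.6195, 0.2583, 0.1355]
ee_rot: [179.9, 22.0, 170.7]
ft_force: [0.8, 0.3, -0.9]
finger_gap: 0.0105
```

```bash
python3 st.py; python3 - <<'E'
from h import *
shows((pl(.055,.136,.013),TR))
E
```

```text
[0.6195 0.2583 0.1355] [179.9313  21.9851 170.7225] [ 0.7661  0.2855 -0.8894] 0.010546333730871221
plate [ 55.5303 136.6505 111.8897]
[ 0.5 -0.8 87.2] [ 0.001 -0.     0.   ] rows 3.0
```

Call:
step_arm(
  steps=[
    [5, 0, -1, 40, 0, 0, 0],
    [5, 0, -1, 70, 0, 0, 0],
    [5, 0, -1, 82, 0, 0, 0],
    [5, 0, -1, 86, 0, 0, 0],
    [5, 0, -1, 87, 0, 0, 0],
    [5, 0, -1, 87, 0, 0, 0],
  ],
)

```text
t: 41.5
tool_pos: [0.651, 0.2527, 0.0548]
ee_rot: [179.9, 22.0, 170.7]
ft_force: [0.3, -0.0, 0.3]
finger_gap: 0.0101
```

```bash
python3 st.py
```

```text
[0.651  0.2527 0.0548] [179.9175  21.9757 170.7437] [ 0.3349 -0.0029  0.283 ] 0.010065177859322268
plate [ 54.9159 136.2253  25.0378]
```

Release, retreat, then rise back for an overall view.

Call:
step_arm(
  steps=[
    [5, 0, -1, 1, 0, 0, 0],
    [5, 0, -1, 2, 0, 0, 0],
    [30, 0, -1, 2, 0, 0, 0],
    [30, 0, -1, 2, 0, 0, 0],
    [30, 0, -1, 2, 0, 0, 0],
    [30, 0, -1, 2, 0, 0, 0],
    [30, 0, -1, -15, 0, 0, 0],
    [30, 0, -1, -50, 0, 0, 0],
    [30, 0, -1, -90, 0, 0, 0],
    [30, 0, -1, -130, 0, 0, 0],
    [30, 0, -1, -170, 0, 0, 0],
    [30, 0, -1, -210, 0, 0, 0],
    [30, 0, -1, -210, 0, 0, 0],
    [30, 0, -1, -210, 0, 0, 0],
  ],
)

```text
t: 42.67
tool_pos: [0.574, 0.265, 0.2523]
ee_rot: [179.8, 22.3, 170.7]
ft_force: [-0.6, 0.2, 0.3]
finger_gap: 0.03
```

```bash
python3 - <<'E'
from h import *
s=arm.state();print(s['tool_pos'],s['ee_rot'])
shows(([.48,.02,.36],down(180)))
E
```

```text
[0.574  0.265  0.2523] [179.7888  22.2525 170.7403]
[   8.6 -256.5 -120.9] [-0.028  0.388 -0.159] rows 7.0
```

Call:
step_arm(
  steps=[
    [30, 9, -256, -121, -0.028, 0.388, -0.159],
    [30, 9, -256, -121, -0.028, 0.388, -0.159],
    [30, 9, -256, -121, -0.028, 0.388, -0.159],
    [30, 9, -256, -121, -0.028, 0.388, -0.159],
    [30, 9, -256, -121, -0.028, 0.388, -0.159],
    [30, 9, -256, -121, -0.028, 0.388, -0.159],
    [30, 9, -256, -121, -0.028, 0.388, -0.159],
    [30, 9, -256, -121, -0.028, 0.388, -0.159],
    [30, 9, -256, -121, -0.028, 0.388, -0.159],
    [30, 9, -256, -121, -0.028, 0.388, -0.159],
    [30, 9, -256, -121, -0.028, 0.388, -0.159],
    [30, 9, -256, -121, -0.028, 0.388, -0.159],
  ],
)

```text
t: 43.67
tool_pos: [0.4789, 0.0205, 0.3561]
ee_rot: [-179.9, -0.5, -179.9]
ft_force: [0.4, 0.4, 0.1]
finger_gap: 0.03
```

```bash
python3 - <<'E'
from h import *
im,m=snap("wrist","wf"); side,ms=snap("side","sf")
D=rpy([0,0,-7.2])
print(finfit(im,m,'b',.010,[.5537,-.2488],-7.2))
for c,s in blobs(im,'o',30): print(c,s[4])
for dz in(0,.006):
  for y in(-.134,-.067,0,.067,.135): print(y,proj(m,PR.apply([.042,y,.037+dz])+PL)[0])
a=cv2.resize(im[60:340,:,::-1],(800,438)); b=cv2.resize(side[120:280,180:360,::-1],(182,162)); 
o=np.zeros((600,800,3),np.uint8);o[:438]=a;o[438:,:182]=b;cv2.imwrite("pics/wfc.png",o)
E
```

```text
(array([ 0.5532, -0.251 , -7.2   ]), {'pix': array([ 81.4047, 186.5953]), 'pred': array([ 82.4521, 187.6078]), 'ang': (np.float64(-59.68888236043993), np.float64(-56.88270850938644)), 'area': (np.int32(215), 303.0750697221956)})
[499.6429 143.8274] 168
[231.9425 211.6322] 87
[274.3505 218.5979] 97
[317.596  225.7172] 99
[359.16 232.4 ] 100
[399.9588 239.0928] 97
-0.134 [232.2524 212.8789]
-0.067 [273.9129 219.2278]
0 [315.0324 225.4943]
0.067 [355.6212 231.6799]
0.135 [396.2837 237.8768]
-0.134 [232.2485 212.9406]
-0.067 [274.4097 219.3655]
0 [316.0168 225.7059]
0.067 [357.0806 231.9635]
0.135 [398.2127 238.2315]
```

View pics/wfc.png

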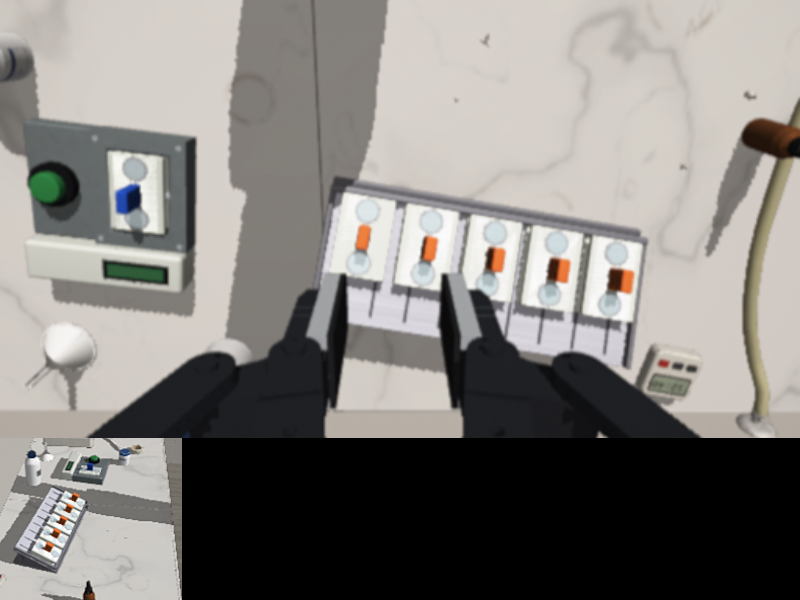

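```bash
python3 -c "
from plant import arm; print(arm.state()['t'],arm.hand_in())"
```

```text
the job is handed in; nothing more can be done
43.7667 None
```

I finished the job and handed it in at t ≈ 43.8 s. There is no verdict from the rig, so what follows rests on my own checks.

**What I did**
- **Dock:** I pulled the spent cell out and pressed the fresh blue cell into the dock. It reached the floor at the expected height, with about 16 N on it, more than the 3–12 N the click needs.
- **Button:** I pressed the green button until the force rose to about 24 N, after roughly 6 mm of travel.
- **Drain plate:** I laid the spent cell and all four rinsed cells on the plate, about 68 mm apart.

**What the last checks showed**
- The final wrist picture shows five orange-grip cells flat, grip up and in line against the ledge between the cheeks. The fresh cell is seated in the dock and the arm is clear.
- The fresh cell came out within about 2 mm of the pocket centre in the images, which is the limit of the camera calibration.
- I could not read the button or the dock ball directly. I inferred both from force, travel and the pictures.

**What disagreed or went wrong**
- My first grasp of the spent cell closed above its fin. The fingertips sat about 30 mm farther back than the interface text says, so I corrected the height for every later grasp.
- The plate surface was about 6 mm higher than my camera fit, so the spent cell's placing briefly reached about 38 N before I backed off. I used touch for the next cell and the contact height I had found for the rest.
- Cell A, the one nearest the dropper bottle, had been knocked about 8 cm from where I first saw it. I found it again with the wrist camera and placed it normally.

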